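# Unstack the sample parts into their inspection holders

## Task

Three machined sample parts stand stacked on the measuring-room bench. Take the stack apart and seat each part upright and flat in the white holder whose pocket has its shape: the oblong block in the oblong pocket, the square block in the square pocket and the round bush in the round pocket. The round pocket has a sliding steel gate over it: slide it fully open, put the bush in, and slide the gate fully shut again over the bush; never let a part topple.

Things in the scene. Friction and masses are not known exactly. Their poses are not given: they have to be found in the camera images.
- bush_mid (a point): Round steel bush, 34 mm diameter, 30 mm high, axis z, dark bore mark on top, 0.12-0.21 kg; at the start the top of the stack, on the square block. The point is its centre, 15 mm above its underside. Grip it from above by its upper half (fingertips 12 mm or more above its underside), so that the tips clear the holder's rim when it is set in.
- housing_mid (a point): Square steel block, 46 x 46 mm, 36 mm high, four small dark holes at its corners, 0.26-0.46 kg; at the start the middle of the stack, on the oblong block. The point is its centre, 18 mm above its underside; x, y along its sides, z up. Grip it from above by two opposite sides, by its upper half (fingertips 12 mm or more above its underside).
- manifold_mid (a point): Oblong aluminium block, 90 mm along x, 56 mm along y, 36 mm high, dark port marks, 0.31-0.55 kg; at the start the bottom of the stack, on the bench. The point is its centre, 18 mm above its underside; z up. Grip it from above across its 56 mm width (along y), by its upper half (fingertips 12 mm or more above its underside).
- nest_oblong: Fixed white holder plate, 124 mm along x, 90 mm along y, 14 mm high, with an oblong pocket 102 x 68 mm (long along x), 8 mm deep: pocket dark floor 6 mm above the bench. Origin at the plate's centre on the bench, directly under the pocket's centre; z up. The oblong block has 6 mm of play all round.
- nest_square: Fixed white holder plate, 82 x 82 mm, 14 mm high, with a square pocket 58 x 58 mm, sides along x and y, 8 mm deep: pocket dark floor 6 mm above the bench. Origin at the plate's centre on the bench, directly under the pocket's centre; z up. The square block has 6 mm of play all round.
- nest_gate: Fixed white holder, 70 x 70 x 14 mm, round pocket of 46 mm diameter, dark floor 6 mm above the bench (6 mm play round the bush). Origin on the bench under the pocket's centre; z up. A white block 40 mm wide (y) and high runs from 36 to 130 mm along +x; the gate slides on it between rails (tops 47 mm above the bench). To clear it, lower the bush with the fingers closing along y.
- gate (a joint): Steel gate over the round pocket, m. 0 = shut: its tongue (20 mm wide, 6 thick, underside 40.5 mm above the bench, 4.5 over a seated bush) reaches 14 mm past the pocket's centre. 0.050 = fully open: tongue's end 36 mm from the centre, pocket free. Opens along +x of nest_gate, stops at both ends, about 1.5 N friction, stays where left. Starts at 0 to 0.012.
- gate_grip (a point): Centre of the gate's black upright grip block: 22 mm along x (sliding direction), 16 along y, 28 high; its top 74.5 mm, this point 60.5 mm above the bench. It is 60 mm along nest_gate's x from the pocket's centre when shut, 110 mm when open. Axes as nest_gate. Pinch it from above across y (fingertips 49 mm or more above the bench to clear the rails) and slide.
There are look-alikes about, which are no part of the job. What is shaped like the part that bears bush_mid but green is not meant.

How it is judged:
By the outcome, as a careful person would: the job done as asked, in the order asked, and still so for the second after the job is handed in, with the robot touching nothing.
It also fails if it takes over 136 s, if anything falls off the work surface, if the arm or the gripper's body presses on something with over 40 N, if the wrist force passes 120 N, or if a joint passes its speed limit or range.

## Robot

A 6-joint arm with a two-finger parallel gripper is mounted at the origin on the work surface. World frame = base frame: x ahead of the robot, y to its left, z up, the work surface at z = 0. Lengths are in m, angles in rad, forces in N, time in s.
With the tool pointing down it reaches from about 0.35 to 0.85 m from the base axis. Payload 8.1 kg.
Tool frame: the origin (TCP) lies on the centre line of the jaws, within the pads' length; the fingertips stand 11 mm ahead of it and the grasp point (between the pads) lies 8 mm behind it (tip_reach is the z of the fingertips in the tool frame, in m); z points along the fingers, y is the direction in which the jaws open and shut (so a half turn about z gives the same grasp; the last joint's range is limited). The gripper opens to 93 mm and grips with 3 to 60 N. Pads are 15 mm wide; open, the fingers measure 128 mm over their backs; the gripper's body (75 mm by 188 mm) begins 65 mm behind the grasp point.
Start: joints at [1.059, 0.13, 1.488, -0, 1.523, -0.085], TCP at [0.248, 0.546, 0.23] pointing down, gripper open.
Joint ranges: [-2.96, 2.96], [-0.89, 2.26], [0.02, 2.5], [-1.34, 4.48], [0, 2.73], [-2.66, 2.66]. Speed limits (rad/s): [2.39, 2.39, 2.79, 3.14, 3.14, 3.14].

## Interface

Orientations are given as a rotation vector (axis times angle).
In Python, from plant import read_state, read_camera, camera_params, close_job, silhouettes, tip_of, tip_reach gives the robot as it stands.
- The arm moves only by the shell command python3 -m creep 'ROWS' [FORCE]. ROWS is JSON, a list of rows, each a list of 5 numbers: the shift along the tool's x, y, z in m, then the turn about the tool's z in rad, then the closure in counts, from 0 (fully open) to 255 (shut). In form: [[dx, dy, dz, twist, gripper], ...]. A call has 1 to 12 rows; each row shifts and turns the commanded pose from where the row before left it, along the tool's axes as they then stand; what a row does not reach is not made up. A row lasts 1/12 s, in which the tool goes at most 41.7 mm and 7.16 degrees, less where a joint would pass 70% of its speed; a pose out of reach is approached as far as the arm can. A call is refused whole if a number of a shift passes 0.0417 or a number of a turn 0.125, either way. A call with a gripper value outside its range is refused whole. The fingers move at their own pace and stop on an object; FORCE is the grip in N (left out, the last holds). Time passes only in rows, so rows that do not move let the fingers close. It gives the time, the measured TCP pose, the force and the opening at its end, in the units of the state.
- read_state(): the state, without advancing time (a new reading comes with each control period).
- read_camera(name): name is "scene" or "top"; returns the picture (420x560x3 uint8, red, green, blue); there is no depth.
- camera_params(name): a dict with "fov_y" (degrees; the focal length in pixels is half the picture's height over the tangent of half this angle, whatever the lens; pixels are square), "cx", "cy" (the principal point, pixels), "position" and "rotation" of the camera in the world. Camera axes: x right, y down, z forward; pixel columns grow to the right and rows downward; lengths in m; the calibration is good to about 2 mm. A picture is of the moment at which its call begins. camera_params takes no time and is no camera call.
- close_job(): hands the job in, once; it reports no verdict.
Trained networks look in the newest picture that a camera, given by its name, has taken for a name from the list of things; names that differ only in an ending like _2 or _b are one class to them, and where a whole thing is asked for, a point or a joint stands for the part that bears it (a point fixed in the world has none). Each returns a list of dicts, best first, with "confidence" (0 to 1); they miss things now and then, are a little off and sometimes report something else, mostly with a low value. They report only what shows in the picture. A call takes as long as a camera call. They do not tell look-alikes from the thing itself.
- silhouettes(camera, query): "region" (420x560 bool, what is visible of it) and "pixel" ([column, row] in pixels, amid what is visible of it).
- tip_of(camera, query): "pixel" ([column, row] in pixels: a listed point, or the origin of a listed thing).
The state is a dict: "t": time; "q": joint angles; "dq": joint speeds; "joint_torque": joint torques, N m; "tool_pos": TCP position; "orientation": TCP orientation; "force": force on the tool from outside, world axes, zero at the start; "wrist_torque": the same for the moment, N m; "opening": finger opening in m.
Only numpy, scipy, OpenCV 4.12 (cv2) and the standard library are available. Lean on these libraries where they do the work, as an engineer would, in place of code of your own. Each camera call takes 0.05 s, during which the arm holds its last target.

## Working session

There is one attempt and no reset: what is moved stays moved. The work goes in short steps, Python scripts to look and compute and a shell command to move; the robot and the scene stay as the last step left them, time stands still between calls to the robot, and variables do not carry over. Pictures are saved under pics/ and viewed, and the job is handed in when it is done.

```bash
mkdir -p pics; ls; python3 - <<'E'
from plant import *
import cv2
print(read_state())
for n in("scene","top"):
    print(n,camera_params(n))
    cv2.imwrite(f"pics/{n}0.png",read_camera(n)[:,:,::-1])
E
```

```text
pics
{'t': 0.0, 'q': array([ 1.05860796e+00,  1.31180705e-01,  1.48929167e+00, -1.20362477e-05,
        1.52297314e+00, -8.54025357e-02]), 'dq': array([-0.00013972,  0.00036026, -0.00106898, -0.00084017,  0.00017006,
       -0.00025791]), 'joint_torque': array([ 2.80134926e-03, -5.59830165e+01, -4.91763282e+01,  7.69292051e-02,
        3.54318973e-02, -2.23651632e-04]), 'tool_pos': array([0.24808267, 0.54570597, 0.22856894]), 'orientation': array([-6.65203056e-01, -3.06981221e+00,  2.78659112e-03]), 'force': array([ 0.49859555, -0.78346542,  0.1661426 ]), 'wrist_torque': array([-0.00014146,  0.03039706,  0.01333476]), 'opening': 0.09279128943634725}
scene {'fov_y': 53.351888702094364, 'cx': 284.7551196793946, 'cy': 213.28292166902995, 'position': array([1.00368212, 0.22793806, 0.77469059]), 'rotation': array([-1.56160355, -2.17917537,  0.73019192])}
top {'fov_y': 44.86361005915394, 'cx': 279.0104511987582, 'cy': 209.99224619661697, 'position': array([0.30698256, 0.04981257, 1.06067766]), 'rotation': array([-2.09436816,  2.14305273, -0.20534797])}
```

View pics/scene0.png

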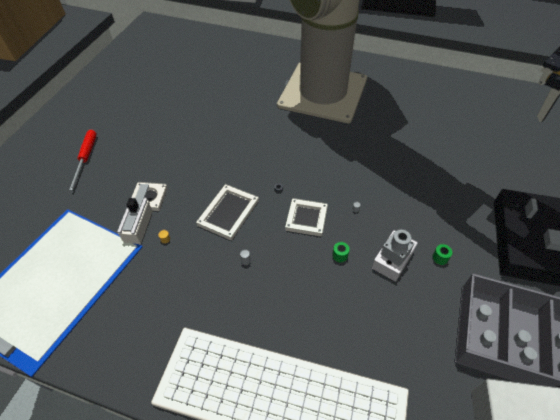

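View pics/top0.png

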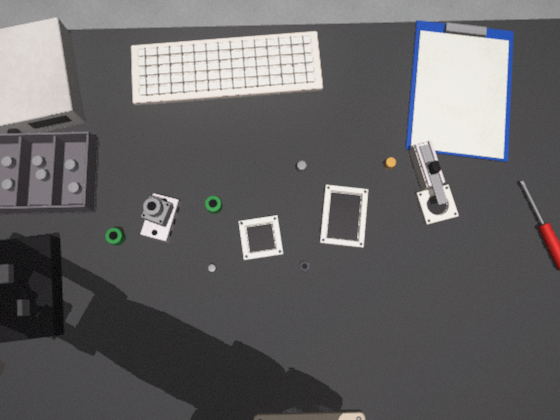

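```bash
cat > h.py <<'E'
import numpy as np, cv2
from scipy.spatial.transform import Rotation as R
from plant import *
def K(n):
    p=camera_params(n); f=210/np.tan(np.radians(p["fov_y"]/2)); return p,f
def toz(n,px,z):
    p,f=K(n); px=np.atleast_2d(np.array(px,float))
    d=np.c_[(px[:,0]-p["cx"])/f,(px[:,1]-p["cy"])/f,np.ones(len(px))]
    d=R.from_rotvec(p["rotation"]).apply(d)
    s=(z-p["position"][2])/d[:,2]
    return p["position"]+d*s[:,None]
def proj(n,X):
    p,f=K(n); c=R.from_rotvec(p["rotation"]).inv().apply(np.atleast_2d(X)-p["position"])
    return np.c_[c[:,0]/c[:,2]*f+p["cx"],c[:,1]/c[:,2]*f+p["cy"]]
def tri(pxs):
    A=[];b=[]
    for n,px in pxs.items():
        p,f=K(n); d=R.from_rotvec(p["rotation"]).apply([(px[0]-p["cx"])/f,(px[1]-p["cy"])/f,1]);d/=np.linalg.norm(d)
        P=np.eye(3)-np.outer(d,d);A.append(P);b.append(P@p["position"])
    A=np.vstack(A);b=np.hstack(b);x=np.linalg.lstsq(A,b,rcond=None)[0];return x,np.linalg.norm(A@x-b)
def rect(n,reg,z):
    c=max(cv2.findContours(reg.astype(np.uint8),cv2.RETR_EXTERNAL,cv2.CHAIN_APPROX_NONE)[0],key=len)[:,0]
    w=toz(n,c,z)[:,:2]*1000
    (cx,cy),(a,b),t=cv2.minAreaRect(w.astype(np.float32))
    return np.round([cx,cy,a,b,t],1)
E
python3 - <<'E'
from h import *
for n in("scene","top"): read_camera(n)
H=dict(bush_mid=.111-.0,housing_mid=.054,manifold_mid=.018,nest_oblong=0,nest_square=0,nest_gate=0,gate_grip=.0605)
H["bush_mid"]=.036+.036+.015
for q in H:
    print(q)
    T={}
    for n in("top","scene"):
        for r in tip_of(n,q):
            print("  tip",n,np.round(r["pixel"],1),round(r["confidence"],2),np.round(toz(n,r["pixel"],H[q])[0],4))
            T.setdefault(n,r["pixel"])
    if len(T)==2: print("  tri",tri(T))
for q,z in(("nest_oblong",.014),("nest_square",.014),("nest_gate",.014),("manifold_mid",.036),("housing_mid",.072),("bush_mid",.102)):
    for n in("top","scene"):
        for r in silhouettes(n,q): print(q,n,np.round(r["pixel"],1),round(r["confidence"],2),r["region"].sum(),rect(n,r["region"],z))
E
```

```text
bush_mid
  tip top [118.  234.8] 0.63 [0.457  0.3611 0.087 ]
  tip top [155.3 210.6] 0.58 [0.503  0.2901 0.087 ]
  tip top [211.5 203.8] 0.56 [0.514  0.1804 0.087 ]
  tip scene [444.7 253.3] 0.75 [0.5123 0.3775 0.087 ]
  tip scene [395.7 237.5] 0.71 [0.5061 0.2827 0.087 ]
  tip scene [335.2 251.2] 0.62 [0.5745 0.1783 0.087 ]
  tip scene [148.2 199.4] 0.5 [ 0.5767 -0.2283  0.087 ]
  tri (array([0.4667787 , 0.38705357, 0.02118564]), np.float64(0.006591332895347947))
housing_mid
  tip top [158.4 212.8] 0.78 [0.505  0.2919 0.054 ]
  tip scene [396.9 246. ] 0.92 [0.5021 0.2912 0.054 ]
  tri (array([0.50434207, 0.29100412, 0.05733102]), np.float64(0.00013228809354134076))
manifold_mid
  tip top [438.1 202.8] 0.65 [ 0.5197 -0.2846  0.018 ]
  tip top [161.5 221.8] 0.64 [0.4928 0.2937 0.018 ]
  tip scene [394.5 255.2] 0.96 [0.5013 0.2935 0.018 ]
  tri (array([0.55538485, 0.04869829, 0.30823095]), np.float64(0.3571698391740654))
nest_oblong
  tip top [343.4 219.5] 0.78 [ 0.492  -0.0872  0.    ]
  tip scene [225.9 215.9] 0.72 [ 0.5085 -0.0909  0.    ]
  tri (array([ 0.49657517, -0.09356463, -0.
[... 1182 characters left out ...]
cene [138.6 211.6] 0.59 1705 [ 567.4 -275.5  170.3   80.8   12.1]
manifold_mid top [164.5 227.4] 0.77 816 [500.  289.4  64.   93.1  74.3]
manifold_mid scene [228. 214.] 0.38 2017 [517.4 -78.1  99.9 133.   84.4]
housing_mid top [164.5 216.3] 0.87 338 [506.2 289.2  54.6  48.   69.3]
housing_mid scene [390.9 250.9] 0.78 434 [520.5 289.6  49.8  65.3  69.8]
bush_mid top [151.9 206.6] 0.88 303 [507.7 290.6  39.5  33.6  45.5]
bush_mid top [213.5 203.9] 0.81 237 [511.3 173.6  30.9  33.7  89.9]
bush_mid scene [398.  240.5] 0.74 349 [519.3 291.1  32.4  54.5  82.9]
bush_mid scene [441.2 256.3] 0.54 292 [527.  368.3  28.2  46.7  72.9]
bush_mid scene [339.9 249.5] 0.52 312 [581.6 187.1  46.9  31.7  13.7]
```

```bash
python3 - <<'E'
import cv2
a=cv2.imread("pics/top0.png");b=cv2.imread("pics/scene0.png")
x=cv2.resize(a[130:270,90:290],None,fx=4,fy=4,interpolation=cv2.INTER_CUBIC);cv2.imwrite("pics/c1.png",x)
x=cv2.resize(a[120:260,300:480],None,fx=4,fy=4,interpolation=cv2.INTER_CUBIC);cv2.imwrite("pics/c2.png",x)
x=cv2.resize(b[170:290,100:280],None,fx=4,fy=4,interpolation=cv2.INTER_CUBIC);cv2.imwrite("pics/c3.png",x)
x=cv2.resize(b[180:290,280:470],None,fx=4,fy=4,interpolation=cv2.INTER_CUBIC);cv2.imwrite("pics/c4.png",x)
E
```

```text
(no output)
```

View pics/c1.png

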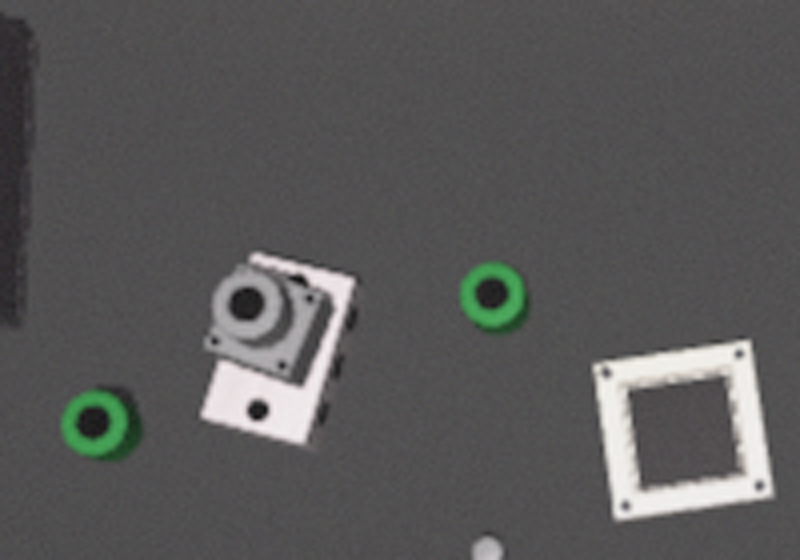

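View pics/c2.png

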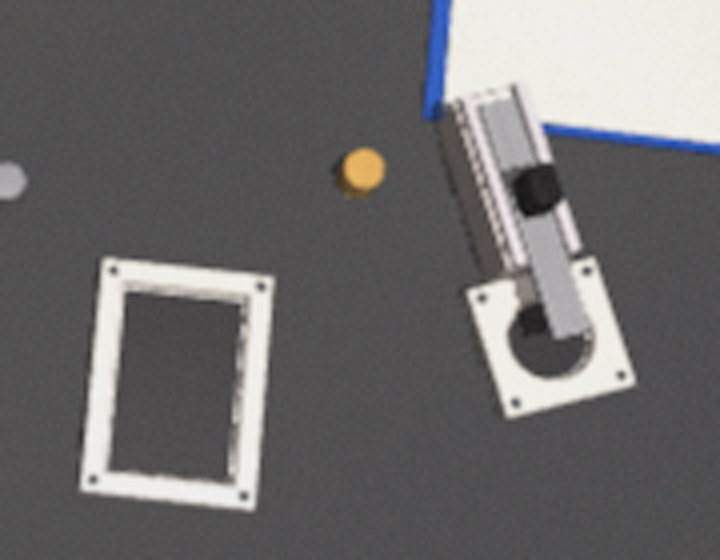

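View pics/c4.png

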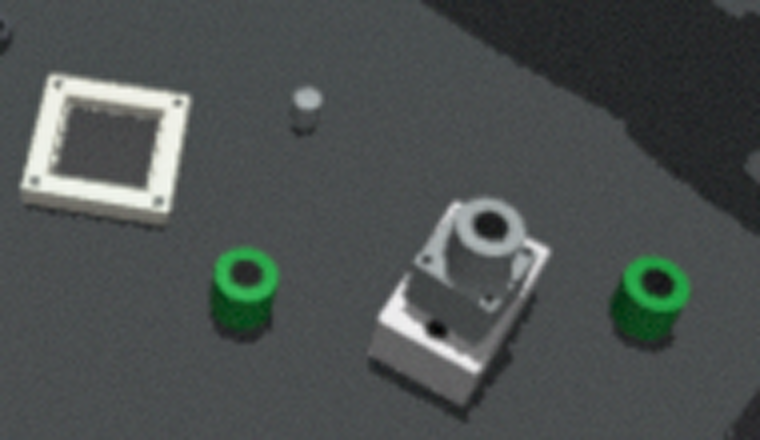

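View pics/c3.png

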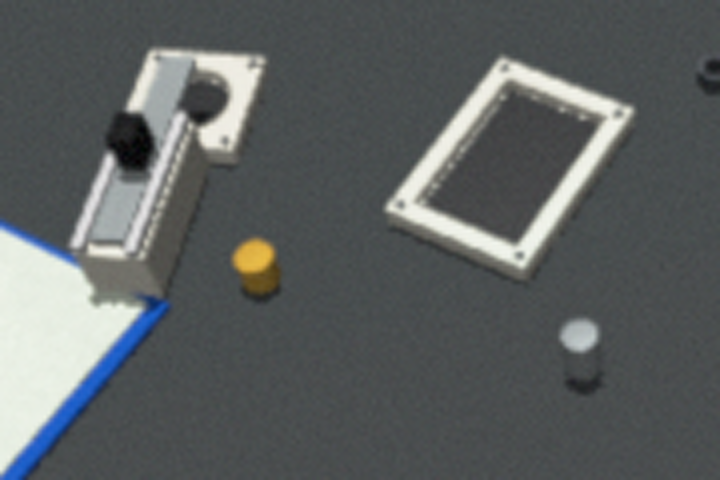

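```bash
cat >> h.py <<'E'
from scipy.optimize import least_squares
def fitrect(obs,L,W,z,x0):
    # obs: list of (cam, px list of corners); L along x; nearest-corner matching
    def res(p):
        c,s=np.cos(p[2]),np.sin(p[2]);M=np.array([[c,-s],[s,c]])
        C=np.array([[1,1],[1,-1],[-1,-1],[-1,1]])*[L/2,W/2]@M.T+p[:2]
        r=[]
        for n,px in obs:
            w=toz(n,px,z)[:,:2]
            for q in w: r+=list(q-C[np.argmin(np.linalg.norm(C-q,axis=1))])
        return np.array(r)*1000
    o=least_squares(res,x0); return np.r_[o.x[:2]*1000,np.degrees(o.x[2])].round(1),o.fun.round(1)
E
python3 - <<'E'
from h import *
def c(p,ox,oy): return [((a-1.5)/4+ox,(b-1.5)/4+oy) for a,b in p]
d=np.radians
T=lambda p,o:("top",c(p,*o)); S=lambda p,o:("scene",c(p,*o))
c1=(90,130);c2=(300,120);c3=(100,170);c4=(280,180)
def do(name,obs,*a):
    print(name)
    for o in obs+[None]:
        print("  ",*fitrect(obs if o is None else [o],*a))
do("square",[T([(593,363),(750,341),(773,496),(616,520)],c1),S([(52,75),(190,96),(167,213),(23,194)],c4)],.082,.082,.014,[.457,.087,d(8)])
do("oblong",[T([(104,258),(273,275),(254,509),(80,491)],c2),S([(503,57),(634,109),(526,269),(387,209)],c3)],.124,.09,.014,[.498,-.088,d(-6)])
do("gate",[T([(468,291),(591,258),(635,382),(508,417)],c2),S([(266,58),(150,50),(234,155)],c3)],.07,.07,.014,[.52,-.29,d(13)])
do("manif",[T([(255,252),(355,278),(306,443),(201,415)],c1),S([(458,202),(550,246),(465,394),(376,317)],c4)],.09,.056,.036,[.50,.29,d(-15)])
do("hous",[T([(206,346),(327,290),(301,376)],c1)],.046,.046,.072,[.505,.29,d(-20)])
for q in((.555,.0,.0),):pass
# bore centres
print(tri({"top":c([(245,304)],*c1)[0],"scene":c([(491,225)],*c4)[0]}))
print(toz("top",c([(245,304)],*c1),.102),toz("scene",c([(491,225)],*c4),.102))
print(tri({"top":c([(538,189)],*c2)[0],"scene":c([(130,140)],*c3)[0]}))
E
```

```text
square
   [456.8  88.6   7.3] [ 0.6  0.6 -0.  -0.3 -0.2 -0.  -0.4 -0.3]
   [457.8  87.6   7.8] [-1.6  0.7 -1.1 -0.1  0.3 -1.5  2.4  0.9]
   [457.3  88.1   7.5] [ 0.3  0.9 -0.6 -0.  -0.9  0.6 -0.7  0.4 -0.9  0.1 -0.8 -0.8  0.6 -1.8
  3.   0.6]
oblong
   [498.9 -87.2  -7.7] [ 0.1 -0.5  0.8 -0.1 -0.2  0.1 -0.8  0.4]
   [498.1 -88.3  -7.5] [-0.7 -0.  -0.  -0.2  0.6  0.5  0.2 -0.2]
   [498.5 -87.8  -7.6] [ 0.6 -0.   1.1  0.3  0.2  0.8 -0.3  1.  -1.1 -0.7 -0.5 -0.9  0.2  0.
 -0.2 -0.6]
gate
   [ 518.5 -283.9   13.8] [-0.1 -1.  -0.5  0.7  0.4  0.2  0.2  0. ]
   [ 519.4 -285.5   13.5] [-1.2 -0.1 -0.9 -1.6  2.   1.7]
   [ 518.9 -284.5   13.8] [-0.5 -0.3 -0.8  1.4  0.   0.9 -0.3  0.6 -0.5 -0.8 -0.6 -2.5  2.8  0.6]
manif
   [501.4 293.9 -16.1] [-1.1 -0.7 -0.5  1.2  0.8 -0.2  0.8 -0.3]
   [503.9 292.  -17.9] [-1.   1.1 -5.7 -1.7  9.3 -1.1 -2.7  1.8]
   [502.6 292.9 -17. ] [-2.6  1.1 -1.1  2.7 -0.3 -0.1 -1.1  0.1  0.1  0.9 -3.8 -2.1 10.8 -2.8
 -2.   0.3]
hous
   [508.9 290.8 -18.9] [ 1.   1.6 -0.7  0.7 -0.3 -2.2]
   [508.9 290.8 -18.9] [ 1.   1.6 -0.7  0.7 -0.3 -2.2]
(array([0.50980209, 0.29385063, 0.10328601]), np.float64(0.0013899605879461798))
[[0.5099593  0.29518033 0.102     ]] [[0.50916939 0.2930077  0.102     ]]
(array([ 0.58556094, -0.26903107,  0.06303989]), np.float64(0.0011392330720845886))
```

```bash
cat >> h.py <<'E'
def go(x,y,z,psi=None):
    s=read_state(); Rm=R.from_rotvec(s["orientation"]).as_matrix(); yt=Rm[:,1]
    cur=np.degrees(np.arctan2(-yt[0],yt[1]))
    print("t",round(s["t"],2),"pos",s["tool_pos"].round(4),"psi",cur.round(2),"tilt",np.degrees(np.arccos(-Rm[2,2])).round(2),"open",round(s["opening"],4),"F",s["force"].round(1),"q6",s["q"][5].round(2))
    if psi is not None:
        tw=-np.radians(psi-cur); print("twist",tw.round(3)); Rm=Rm@R.from_rotvec([0,0,tw]).as_matrix()
    d=Rm.T@(np.array([x,y,z])-s["tool_pos"]); print("shift after twist",d.round(4),"| /12",(d/12).round(4), "| n>=",np.ceil(np.abs(d).max()/.0417))
E
python3 -c "
from h import *
go(.5852,-.2682,.17,13.8)"
```

```text
t 1.5 pos [0.2484 0.5462 0.2296] psi -24.46 tilt 0.0 open 0.0929 F [-0.5 -0.3  0.8] q6 -0.09
twist -0.668
shift after twist [-0.1328 -0.8712  0.0596] | /12 [-0.0111 -0.0726  0.005 ] | n>= 21.0
```

```bash
python3 -m creep '[[0,0,0,-0.111,0],[0,0,0,-0.111,0],[0,0,0,-0.111,0],[0,0,0,-0.111,0],[0,0,0,-0.111,0],[0,0,0,-0.113,0],[-0.0055,-0.0363,0,0,0],[-0.0055,-0.0363,0,0,0],[-0.0055,-0.0363,0,0,0],[-0.0055,-0.0363,0,0,0],[-0.0055,-0.0363,0,0,0],[-0.0055,-0.0363,0,0,0]]'
python3 -c "
from h import *
go(.5852,-.2682,.17,13.8)"
```

```text
t: 2.5
tool_pos: [0.3327, 0.341, 0.2297]
orientation: [-0.379, 3.118, 0.0]
force: [0.8, -0.1, 0.0]
opening: 0.0931
t 2.5 pos [0.3327 0.341  0.2297] psi 13.85 tilt 0.03 open 0.0931 F [ 0.8 -0.1  0. ] q6 -1.12
twist 0.001
shift after twist [-0.0999 -0.6519  0.0597] | /12 [-0.0083 -0.0543  0.005 ] | n>= 16.0
```

```bash
python3 -m creep '[[-0.0055,-0.0363,0,0,0],[-0.0055,-0.0363,0,0,0],[-0.0055,-0.0363,0,0,0],[-0.0055,-0.0363,0,0,0],[-0.0055,-0.0363,0,0,0],[-0.0055,-0.0363,0,0,0],[-0.0055,-0.0363,0,0,0],[-0.0055,-0.0363,0,0,0],[-0.0055,-0.0363,0,0,0],[-0.0055,-0.0363,0,0,0],[-0.0055,-0.0363,0.005,0,0],[-0.0055,-0.0363,0.005,0,0]]'
python3 -m creep '[[-0.0055,-0.0363,0.005,0,0],[-0.0055,-0.0363,0.005,0,0],[-0.0055,-0.0363,0.005,0,0],[-0.0055,-0.0363,0.005,0,0],[-0.0055,-0.0363,0.005,0,0],[0,0,0,0,0],[0,0,0,0,0]]'
python3 -c "
from h import *
go(.5852,-.2682,.063,13.8)"
```

```text
t: 3.5
tool_pos: [0.5013, -0.0666, 0.2201]
orientation: [-0.378, 3.117, -0.001]
force: [0.2, 0.7, 0.3]
opening: 0.0932
t: 4.08
tool_pos: [0.5702, -0.2359, 0.193]
orientation: [0.373, -3.117, -0.002]
force: [-0.0, 0.8, -0.4]
opening: 0.0929
t 4.08 pos [ 0.5702 -0.2359  0.193 ] psi 13.66 tilt 0.15 open 0.0929 F [-0.   0.8 -0.4] q6 -2.28
twist -0.002
shift after twist [-0.0071 -0.0352  0.1299] | /12 [-0.0006 -0.0029  0.0108] | n>= 4.0
```

```bash
python3 -m creep '[[-0.0035,-0.0176,0.02,0,0],[-0.0036,-0.0176,0.02,0,0],[0,0,0.02,0,0],[0,0,0.02,0,0],[0,0,0.01,0,0],[0,0,0,0,0],[0,0,0,0,0]]'
python3 - <<'E'
from h import *
go(.5852,-.2682,.063,13.8)
for n in("top","scene"):
    im=read_camera(n)[:,:,::-1]
    p=proj(n,[.585,-.268,.06])[0].astype(int); x0,y0=max(p[0]-90,0),max(p[1]-65,0)
    print(n,x0,y0);cv2.imwrite(f"pics/g1{n}.png",cv2.resize(im[y0:y0+130,x0:x0+180],None,fx=4,fy=4,interpolation=cv2.INTER_CUBIC))
E
```

```text
t: 4.67
tool_pos: [0.5858, -0.2659, 0.1051]
orientation: [0.379, -3.118, -0.001]
force: [0.2, -0.2, 0.5]
opening: 0.0932
t 4.67 pos [ 0.5858 -0.2659  0.1051] psi 13.87 tilt 0.03 open 0.0932 F [ 0.2 -0.2  0.5] q6 -2.32
twist 0.001
shift after twist [ 0.0011 -0.0021  0.0421] | /12 [ 0.0001 -0.0002  0.0035] | n>= 2.0
top 343 102
scene 43 140
```

View pics/g1scene.png

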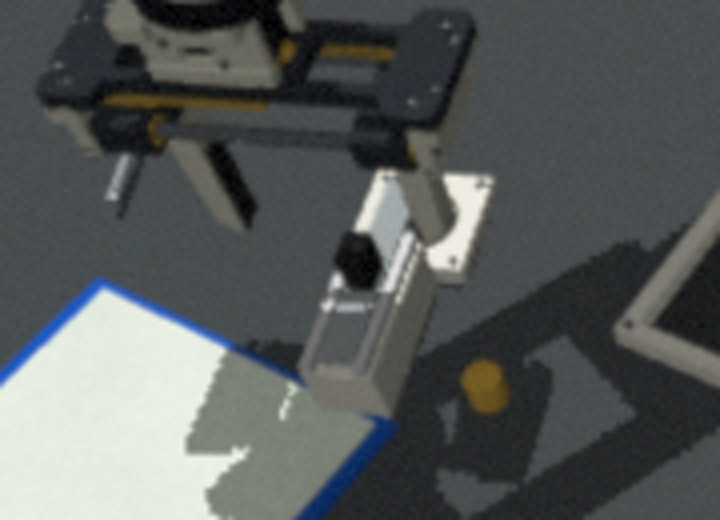

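The black grip, at crop (357,262), lies between the open fingers. I'll go down and pinch it.

```bash
python3 -m creep '[[0.001,-0.001,0.015,0,0],[0,-0.001,0.015,0,0],[0,0,0.011,0,0],[0,0,0,0,0],[0,0,0,0,255],[0,0,0,0,255],[0,0,0,0,255],[0,0,0,0,255],[0,0,0,0,255],[0,0,0,0,255],[0,0,0,0,255],[0,0,0,0,255]]' 15
python3 -c "
from h import *
go(.627,-.258,.063,13.8)"
```

```text
t: 5.77
tool_pos: [0.5855, -0.269, 0.0638]
orientation: [-0.378, 3.119, -0.0]
force: [0.2, -0.1, 0.1]
opening: 0.0448
t 5.77 pos [ 0.5855 -0.269   0.0638] psi 13.82 tilt 0.01 open 0.0448 F [ 0.2 -0.1  0.1] q6 -2.32
twist 0.0
shift after twist [-0.0429  0.0008  0.0008] | /12 [-0.0036  0.0001  0.0001] | n>= 2.0
```

```bash
python3 -m creep '[[0,0,0,0,255],[0,0,0,0,255],[0,0,0,0,255],[0,0,0,0,255],[0,0,0,0,255],[0,0,0,0,255],[0,0,0,0,255],[0,0,0,0,255],[0,0,0,0,255],[0,0,0,0,255]]' 15
```

```text
t: 6.6
tool_pos: [0.5852, -0.2681, 0.0636]
orientation: [0.378, -3.118, -0.002]
force: [-2.1, 4.5, 2.7]
opening: 0.016
```

```bash
python3 -m creep '[[-0.005,0,0,0,255],[-0.005,0,0,0,255],[-0.005,0,0,0,255],[-0.005,0,0,0,255],[-0.005,0,0,0,255],[-0.005,0,0,0,255],[-0.004,0,0,0,255],[-0.004,0,0,0,255],[0,0,0,0,255],[0,0,0,0,255]]' 15
```

```text
t: 7.43
tool_pos: [0.6228, -0.2592, 0.0636]
orientation: [-0.379, 3.118, 0.001]
force: [0.5, 6.0, 2.2]
opening: 0.0161
```

```bash
python3 -m creep '[[-0.002,0,0,0,255],[-0.002,0,0,0,255],[0,0,0,0,255],[0,0,0,0,255]]'; python3 -m creep '[[-0.002,0,0,0,255],[0,0,0,0,255],[0,0,0,0,255]]'
```

```text
t: 7.77
tool_pos: [0.6258, -0.2585, 0.0635]
orientation: [0.378, -3.118, -0.001]
force: [-3.2, 4.9, 3.7]
opening: 0.0157
t: 8.02
tool_pos: [0.6259, -0.2584, 0.0634]
orientation: [0.377, -3.114, -0.002]
force: [-12.4, 3.9, 9.0]
opening: 0.0157
```

Stop reached: the force jumped, and the implied pocket centre (519.1, -284.6) matches the vision estimate. Now release and go to the stack.

```bash
python3 -m creep '[[0,0,0,0,100],[0,0,0,0,100],[0,0,0,0,100],[0,0,0,0,100],[0,0,-0.02,0,0],[0,0,-0.03,0,0],[0,0,-0.03,0,0],[0,0,-0.03,0,0],[0,0,-0.03,0,0],[0,0,0,0,0],[0,0,0,0,0]]'
python3 - <<'E'
from h import *
go(.5096,.2936,.17,-17.5)
read_camera("scene");read_camera("top")
for n in("top","scene"):
    for r in tip_of(n,"gate_grip"): print(n,toz(n,r["pixel"],.0605),r["confidence"])
    im=read_camera(n)[:,:,::-1]
    p=proj(n,[.585,-.268,.06])[0].astype(int); x0,y0=max(p[0]-90,0),max(p[1]-65,0)
    cv2.imwrite(f"pics/g2{n}.png",cv2.resize(im[y0:y0+130,x0:x0+180],None,fx=4,fy=4,interpolation=cv2.INTER_CUBIC))
E
```

```text
t: 8.93
tool_pos: [0.6299, -0.2594, 0.2071]
orientation: [-0.377, 3.114, -0.006]
force: [0.6, -0.2, 0.7]
opening: 0.085
t 8.93 pos [ 0.6299 -0.2594  0.2071] psi 13.82 tilt 0.36 open 0.085 F [ 0.6 -0.2  0.7] q6 -2.28
twist 0.547
shift after twist [0.2812 0.4913 0.0348] | /12 [0.0234 0.0409 0.0029] | n>= 12.0
top [[ 0.6267593  -0.26495519  0.0605    ]] 0.63
scene [[ 0.62241939 -0.26263932  0.0605    ]] 0.78
```

View pics/g2scene.png

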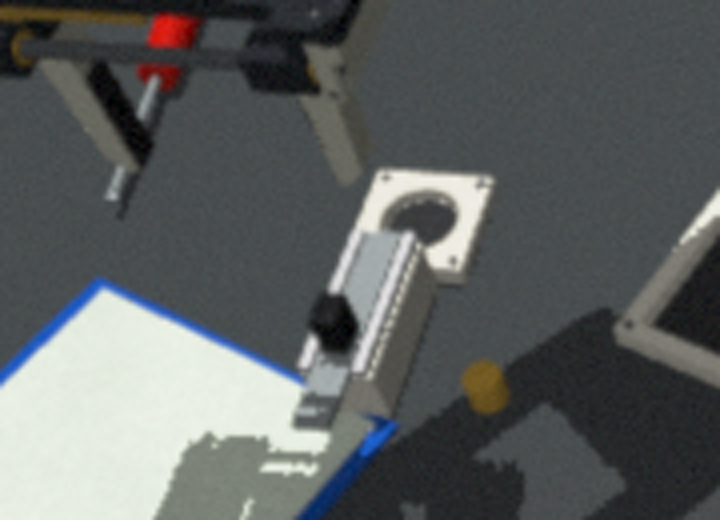

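```bash
python3 -c "
from h import *
go(.5096,.2938,.17,13.8)"
```

```text
t 9.23 pos [ 0.6274 -0.2581  0.2016] psi 13.82 tilt 0.17 open 0.0927 F [-0.5  0.3  0.4] q6 -2.28
twist 0.0
shift after twist [-0.0173  0.564   0.0327] | /12 [-0.0014  0.047   0.0027] | n>= 14.0
```

```bash
python3 -m creep '[[-0.001,0.0352,0,0,0],[-0.001,0.0352,0,0,0],[-0.001,0.0352,0,0,0],[-0.001,0.0352,0,0,0],[-0.001,0.0352,0,0,0],[-0.001,0.0352,0,0,0],[-0.001,0.0352,0,0,0],[-0.001,0.0352,0,0,0],[-0.001,0.0352,0,0,0],[-0.001,0.0352,0,0,0],[-0.001,0.0352,0,0,0],[-0.001,0.0352,0,0,0]]'
python3 -m creep '[[-0.001,0.0352,0.005,0,0],[-0.001,0.0352,0.005,0,0],[-0.001,0.0352,0.005,0,0],[-0.001,0.0352,0.005,0,0],[0,0,0,0,0],[0,0,0,0,0],[0,0,0,0,0]]'
python3 - <<'E'
from h import *
go(.5096,.2938,.096,13.8)
for n in("top","scene"):
    im=read_camera(n)[:,:,::-1]
    p=proj(n,[.505,.293,.06])[0].astype(int); x0,y0=max(p[0]-90,0),max(p[1]-65,0)
    print(n,x0,y0);cv2.imwrite(f"pics/s1{n}.png",cv2.resize(im[y0:y0+130,x0:x0+180],None,fx=4,fy=4,interpolation=cv2.INTER_CUBIC))
E
```

```text
t: 10.23
tool_pos: [0.5378, 0.1561, 0.2028]
orientation: [0.378, -3.118, 0.0]
force: [0.4, 0.1, -0.2]
opening: 0.0925
t: 10.82
tool_pos: [0.5089, 0.2918, 0.1829]
orientation: [0.379, -3.118, 0.001]
force: [-0.5, 0.2, 0.4]
opening: 0.0929
t 10.82 pos [0.5089 0.2918 0.1829] psi 13.86 tilt 0.08 open 0.0929 F [-0.5  0.2  0.4] q6 -1.38
twist 0.001
shift after twist [-0.0013  0.0018  0.0869] | /12 [-0.0001  0.0001  0.0072] | n>= 3.0
top 67 147
scene 308 180
```

View pics/s1scene.png

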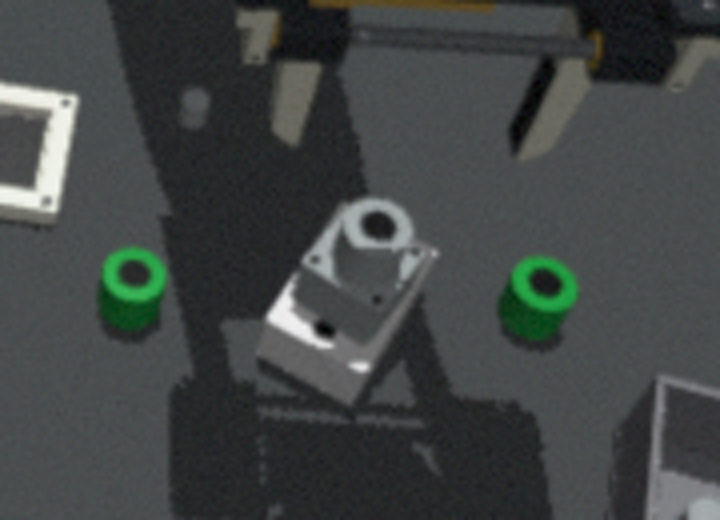

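```bash
python3 -m creep '[[-0.001,0.001,0.02,0,60],[0,0,0.02,0,60],[0,0,0.02,0,60],[0,0,0.015,0,60],[0,0,0.01,0,60],[0,0,0,0,60],[0,0,0,0,60]]' 20
python3 -c "
from h import *
go(.5096,.2938,.096,13.8)"
```

```text
t: 11.5
tool_pos: [0.5101, 0.2926, 0.0987]
orientation: [0.376, -3.118, 0.0]
force: [-0.7, -0.5, 1.0]
opening: 0.0714
t 11.5 pos [0.5101 0.2926 0.0987] psi 13.75 tilt 0.03 open 0.0714 F [-0.7 -0.5  1. ] q6 -1.38
twist -0.001
shift after twist [0.0002 0.0013 0.0027] | /12 [0.     0.0001 0.0002] | n>= 1.0
```

```bash
python3 -m creep '[[0,0.001,0.001,0,255],[0,0,0,0,255],[0,0,0,0,255],[0,0,0,0,255],[0,0,0,0,255],[0,0,0,0,255],[0,0,0,0,255],[0,0,0,0,255],[0,0,0,0,255],[0,0,0,0,255],[0,0,0,0,255],[0,0,0,0,255]]' 20
python3 -c "
from h import *
go(.5096,.2938,.096,13.8)"
```

```text
t: 12.5
tool_pos: [0.5097, 0.2946, 0.0979]
orientation: [-0.378, 3.118, 0.0]
force: [-0.9, 1.4, 2.8]
opening: 0.0333
t 12.5 pos [0.5097 0.2946 0.0979] psi 13.82 tilt 0.03 open 0.0333 F [-0.9  1.4  2.8] q6 -1.38
twist 0.0
shift after twist [ 0.0003 -0.0008  0.0019] | /12 [ 0.     -0.0001  0.0002] | n>= 1.0
```

```bash
python3 -m creep '[[0,0,0,0,255],[0,0,-0.005,0,255],[0,0,-0.01,0,255],[0,0,-0.02,0,255],[0,0,-0.02,0,255],[0,0,-0.02,0,255],[0,0,-0.02,0,255],[0,0,0,0,255],[0,0,0,0,255]]' 25
python3 -c "
from h import *
im=read_camera('scene')
cv2.imwrite('pics/l1.png',im[:,:,::-1])
go(.519,-.2845,.190,13.8)"
```

```text
t: 13.25
tool_pos: [0.5105, 0.2946, 0.1941]
orientation: [-0.377, 3.116, 0.001]
force: [0.2, 0.1, -1.6]
opening: 0.0334
t 13.3 pos [0.5096 0.2942 0.1922] psi 13.81 tilt 0.01 open 0.033 F [ 0.9  0.5 -2.3] q6 -1.38
twist 0.0
shift after twist [ 0.1289 -0.5643  0.0023] | /12 [ 0.0107 -0.047   0.0002] | n>= 14.0
```

View pics/l1.png

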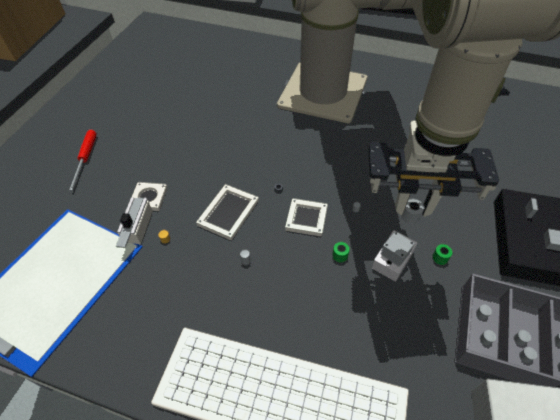

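The bush is held at (413,207), and the other two parts are still stacked at (397,252). Carrying it to the round pocket.

```bash
python3 -m creep '[[0.003,-0.014,0,0,255],[0.0065,-0.0282,0,0,255],[0.0065,-0.0282,0,0,255],[0.0065,-0.0282,0,0,255],[0.0065,-0.0282,0,0,255],[0.0065,-0.0282,0,0,255],[0.0065,-0.0282,0,0,255],[0.0065,-0.0282,0,0,255],[0.0065,-0.0282,0,0,255],[0.0065,-0.0282,0,0,255],[0.0065,-0.0282,0,0,255],[0.0065,-0.0282,0,0,255]]'
python3 -m creep '[[0.0065,-0.0282,0,0,255],[0.0065,-0.0282,0,0,255],[0.0065,-0.0282,0,0,255],[0.0065,-0.0282,0,0,255],[0.0065,-0.0282,0,0,255],[0.0065,-0.0282,0,0,255],[0.0065,-0.0282,0,0,255],[0.0065,-0.0282,0,0,255],[0.003,-0.014,0,0,255],[0,0,0,0,255],[0,0,0,0,255],[0,0,0,0,255]]'
python3 -c "
from h import *
go(.519,-.2845,.10,13.8)"
```

```text
t: 14.3
tool_pos: [0.513, -0.0401, 0.1906]
orientation: [0.377, -3.116, -0.001]
force: [0.4, -0.5, -1.9]
opening: 0.0334
t: 15.3
tool_pos: [0.5179, -0.283, 0.1915]
orientation: [0.378, -3.117, -0.003]
force: [-0.3, 0.4, -1.9]
opening: 0.0333
t 15.3 pos [ 0.5179 -0.283   0.1915] psi 13.83 tilt 0.13 open 0.0333 F [-0.3  0.4 -1.9] q6 -2.4
twist 0.0
shift after twist [-0.0008 -0.0019  0.0915] | /12 [-0.0001 -0.0002  0.0076] | n>= 3.0
```

```bash
python3 -m creep '[[-0.0005,-0.0015,0.02,0,255],[0,0,0.025,0,255],[0,0,0.025,0,255],[0,0,0.02,0,255],[0,0,0.02,0,255],[0,0,0.01,0,255],[0,0,0.01,0,255],[0,0,0,0,255],[0,0,0,0,255]]'
python3 - <<'E'
from h import *
go(.519,-.2845,.0325,13.8)
for n in("top","scene"):
    im=read_camera(n)[:,:,::-1]
    p=proj(n,[.519,-.284,.03])[0].astype(int); x0,y0=max(p[0]-90,0),max(p[1]-65,0)
    print(n,x0,y0);cv2.imwrite(f"pics/b1{n}.png",cv2.resize(im[y0:y0+130,x0:x0+180],None,fx=4,fy=4,interpolation=cv2.INTER_CUBIC))
E
```

```text
t: 16.05
tool_pos: [0.5197, -0.2849, 0.063]
orientation: [-0.379, 3.119, 0.0]
force: [0.2, 0.4, -1.9]
opening: 0.0331
t 16.05 pos [ 0.5197 -0.2849  0.063 ] psi 13.86 tilt 0.01 open 0.0331 F [ 0.2  0.4 -1.9] q6 -2.4
twist 0.001
shift after twist [0.0005 0.0005 0.0305] | /12 [0.     0.     0.0025] | n>= 1.0
top 349 136
scene 56 125
```

View pics/b1scene.png

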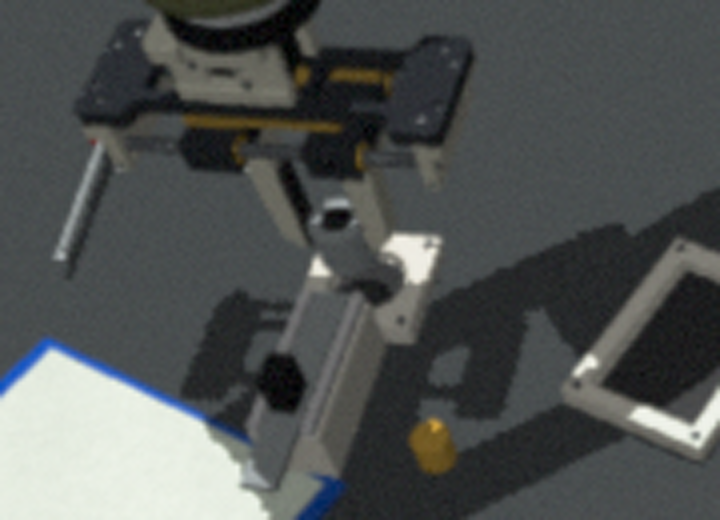

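View pics/b1top.png

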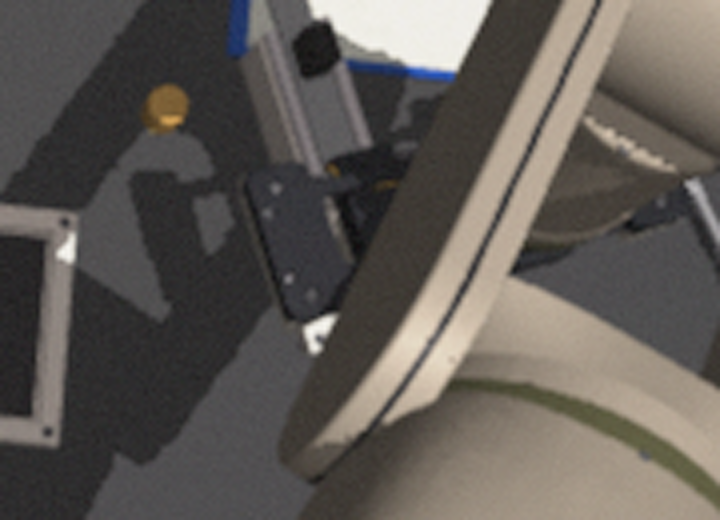

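The bush, crop (340,240), hangs above the pocket. Lowering it.

```bash
python3 -m creep '[[0.0003,0.0003,0.008,0,255],[0,0,0.008,0,255],[0,0,0.006,0,255],[0,0,0.004,0,255],[0,0,0.003,0,255],[0,0,0,0,255],[0,0,0,0,255]]'; python3 -m creep '[[0,0,0.001,0,255],[0,0,0,0,255],[0,0,0,0,255]]'
```

```text
t: 16.73
tool_pos: [0.5189, -0.285, 0.0333]
orientation: [0.378, -3.118, -0.001]
force: [0.5, 0.0, -1.9]
opening: 0.0335
t: 16.98
tool_pos: [0.5193, -0.2852, 0.0329]
orientation: [-0.378, 3.118, -0.001]
force: [0.6, -0.6, -2.7]
opening: 0.0337
```

```bash
python3 -m creep '[[0,0,0.001,0,255],[0,0,0,0,255],[0,0,0,0,255]]';python3 -m creep '[[0,0,0.0007,0,255],[0,0,0,0,255],[0,0,0,0,255]]'
```

```text
t: 17.23
tool_pos: [0.5193, -0.2853, 0.0319]
orientation: [-0.378, 3.118, -0.001]
force: [0.9, -1.2, -1.4]
opening: 0.0337
t: 17.48
tool_pos: [0.5194, -0.2853, 0.0319]
orientation: [-0.378, 3.118, -0.001]
force: [-1.7, 1.1, 5.4]
opening: 0.0334
```

```bash
python3 -m creep '[[0,0,0,0,120],[0,0,0,0,120],[0,0,0,0,120],[0,0,0,0,120],[0,0,0,0,120],[0,0,-0.01,0,60],[0,0,-0.02,0,60],[0,0,-0.03,0,60],[0,0,-0.03,0,60],[0,0,-0.03,0,60],[0,0,-0.02,0,60],[0,0,0,0,60]]'
python3 - <<'E'
from h import *
go(.627,-.258,.12,13.8)
for n in("top","scene"):
    im=read_camera(n)[:,:,::-1]
    p=proj(n,[.519,-.284,.03])[0].astype(int); x0,y0=max(p[0]-90,0),max(p[1]-65,0)
    print(n,x0,y0);cv2.imwrite(f"pics/b2{n}.png",cv2.resize(im[y0:y0+130,x0:x0+180],None,fx=4,fy=4,interpolation=cv2.INTER_CUBIC))
E
```

```text
t: 18.48
tool_pos: [0.5218, -0.2869, 0.1782]
orientation: [-0.377, 3.111, -0.01]
force: [0.9, -0.8, 1.3]
opening: 0.0711
t 18.48 pos [ 0.5218 -0.2869  0.1782] psi 13.82 tilt 0.56 open 0.0711 F [ 0.9 -0.8  1.3] q6 -2.4
twist 0.0
shift after twist [-0.1087  0.0034  0.0589] | /12 [-0.0091  0.0003  0.0049] | n>= 3.0
top 349 136
scene 56 125
```

View pics/b2scene.png

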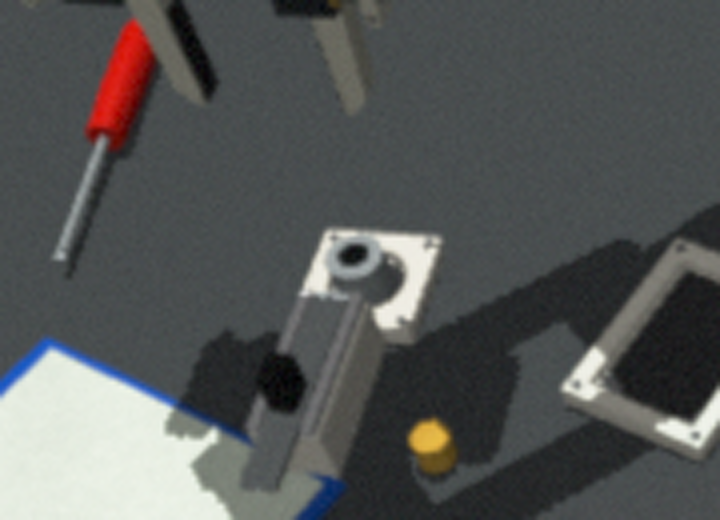

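```bash
python3 -c "
from h import *
print(toz('scene',[(144.1,188.4)],.036),toz('scene',[(144.1,188.4)],.044))
go(.627,-.258,.12,13.8)"
```

```text
[[ 0.51920105 -0.28778223  0.036     ]] [[ 0.52444797 -0.282197    0.044     ]]
t 18.58 pos [ 0.5198 -0.2856  0.1727] psi 13.82 tilt 0.17 open 0.0714 F [-0.6  0.2 -1.4] q6 -2.4
twist 0.0
shift after twist [-0.1106  0.0013  0.053 ] | /12 [-0.0092  0.0001  0.0044] | n>= 3.0
```

```bash
python3 -m creep '[[-0.025,0,0,0,0],[-0.03,0,0,0,0],[-0.03,0.001,0,0,0],[-0.025,0,0,0,0],[0,0,0.02,0,0],[0,0,0.02,0,0],[0,0,0.02,0,0],[0,0,0,0,0],[0,0,0,0,0]]'
python3 -c "
from h import *
go(.6262,-.2583,.063,13.8)"
```

```text
t: 19.33
tool_pos: [0.6235, -0.2568, 0.1077]
orientation: [0.377, -3.114, -0.005]
force: [0.1, -0.9, 0.6]
opening: 0.0929
t 19.33 pos [ 0.6235 -0.2568  0.1077] psi 13.82 tilt 0.36 open 0.0929 F [ 0.1 -0.9  0.6] q6 -2.28
twist 0.0
shift after twist [-0.0025 -0.0023  0.0447] | /12 [-0.0002 -0.0002  0.0037] | n>= 2.0
```

```bash
python3 -m creep '[[-0.001,-0.001,0.02,0,0],[0,0,0.015,0,0],[0,0,0.008,0,0],[0,0,0,0,0],[0,0,0,0,255],[0,0,0,0,255],[0,0,0,0,255],[0,0,0,0,255],[0,0,0,0,255],[0,0,0,0,255],[0,0,0,0,255],[0,0,0,0,255]]' 15
python3 -m creep '[[0,0,0,0,255],[0,0,0,0,255],[0,0,0,0,255],[0,0,0,0,255],[0,0,0,0,255],[0,0,0,0,255],[0,0,0,0,255],[0,0,0,0,255],[0,0,0,0,255],[0,0,0,0,255]]' 15
python3 -c "
from h import *
go(.5772,-.2702,.063,13.8)"
```

```text
t: 20.33
tool_pos: [0.6269, -0.2586, 0.068]
orientation: [-0.378, 3.119, -0.0]
force: [-1.0, 0.6, -0.7]
opening: 0.0443
t: 21.17
tool_pos: [0.6267, -0.2582, 0.0679]
orientation: [0.378, -3.118, -0.001]
force: [-1.9, 3.6, 3.1]
opening: 0.0158
t 21.17 pos [ 0.6267 -0.2582  0.0679] psi 13.83 tilt 0.04 open 0.0158 F [-1.9  3.6  3.1] q6 -2.28
twist 0.0
shift after twist [0.051  0.0002 0.0049] | /12 [0.0042 0.     0.0004] | n>= 2.0
```

```bash
python3 -m creep '[[0.005,0,0,0,255],[0.005,0,0,0,255],[0.005,0,0,0,255],[0.005,0,0,0,255],[0.005,0,0,0,255],[0.005,0,0,0,255],[0.005,0,0,0,255],[0.005,0,0,0,255],[0.005,0,0,0,255],[0.003,0,0,0,255],[0,0,0,0,255],[0,0,0,0,255]]' 15
python3 -m creep '[[0.002,0,0,0,255],[0.001,0,0,0,255],[0,0,0,0,255],[0,0,0,0,255]]'; python3 -m creep '[[0.001,0,0,0,255],[0,0,0,0,255],[0,0,0,0,255]]'
```

```text
t: 22.17
tool_pos: [0.5791, -0.2695, 0.0678]
orientation: [0.378, -3.118, -0.002]
force: [-2.9, 6.3, 2.8]
opening: 0.016
t: 22.5
tool_pos: [0.578, -0.2698, 0.0679]
orientation: [-0.378, 3.117, 0.002]
force: [5.1, 7.3, -1.2]
opening: 0.0161
t: 22.75
tool_pos: [0.5779, -0.2698, 0.068]
orientation: [-0.378, 3.115, 0.001]
force: [10.8, 7.5, -4.5]
opening: 0.016
```

Stop reached: 50.2 mm of travel, with the force rising. Release and go for the housing.

```bash
python3 -m creep '[[0,0,0,0,100],[0,0,0,0,100],[0,0,0,0,100],[0,0,0,0,100],[0,0,-0.02,0,0],[0,0,-0.03,0,0],[0,0,-0.03,0,0],[0,0,-0.03,0,0],[0,0,-0.02,0,0],[0,0,0,0,0],[0,0,0,0,0]]'
python3 - <<'E'
from h import *
go(.507,.2915,.16,-17)
for n in("top","scene"):
    im=read_camera(n)[:,:,::-1]
    cv2.imwrite(f"pics/k_{n}.png",im)
    for i,c in enumerate(([.545,-.27,.03],[.505,.293,.05])):
        p=proj(n,c)[0].astype(int); x0,y0=max(p[0]-50,0),max(p[1]-37,0)
        print(n,i,x0,y0);cv2.imwrite(f"pics/k{i}{n}.png",cv2.resize(im[y0:y0+75,x0:x0+100],None,fx=8,fy=8,interpolation=cv2.INTER_CUBIC))
    for q,z in(("housing_mid",.054),("manifold_mid",.018)):
        for r in tip_of(n,q)[:2]: print(n,q,r["confidence"],toz(n,r["pixel"],z))
E
```

```text
t: 23.67
tool_pos: [0.5772, -0.272, 0.2]
orientation: [-0.377, 3.116, -0.004]
force: [-0.4, 0.6, 0.1]
opening: 0.0847
t 23.67 pos [ 0.5772 -0.272   0.2   ] psi 13.8 tilt 0.22 open 0.0847 F [-0.4  0.6  0.1] q6 -2.33
twist 0.538
shift after twist [0.232  0.5184 0.0385] | /12 [0.0193 0.0432 0.0032] | n>= 13.0
top 0 381 152
top 1 108 176
top housing_mid 0.64 [[0.51107704 0.29749108 0.054     ]]
top manifold_mid 0.97 [[0.49152087 0.29175972 0.018     ]]
scene 0 95 163
scene 1 347 211
scene housing_mid 0.62 [[0.50401875 0.28911036 0.054     ]]
scene housing_mid 0.53 [[0.52161829 0.28715957 0.054     ]]
scene manifold_mid 0.63 [[0.48957245 0.29293862 0.018     ]]
```

View pics/k0scene.png

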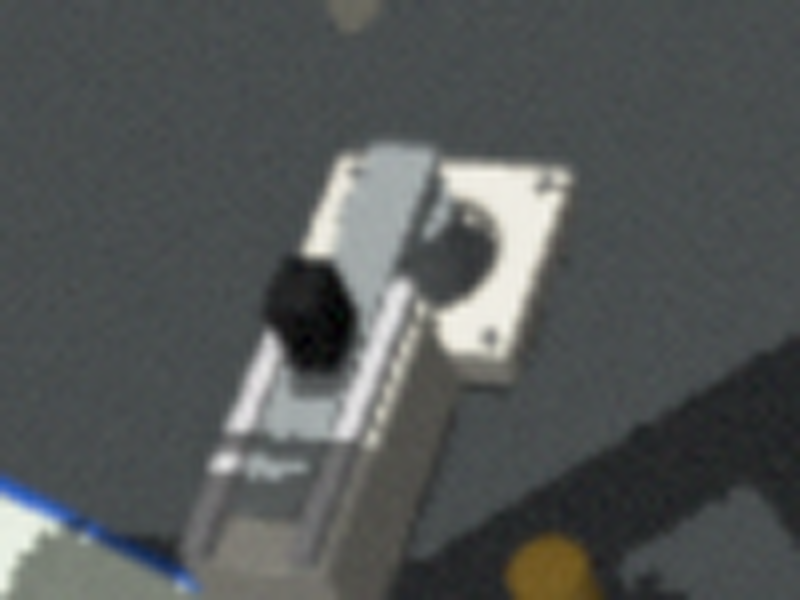

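View pics/k1scene.png

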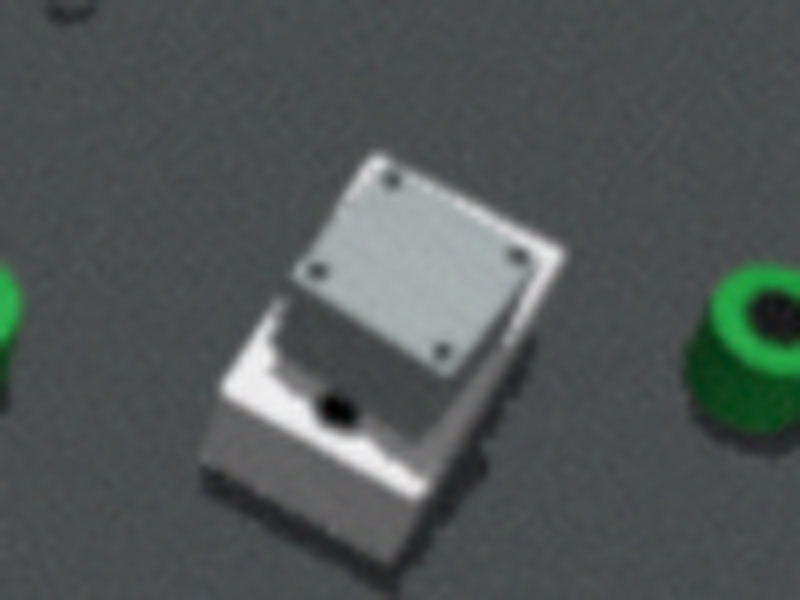

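View pics/k1top.png

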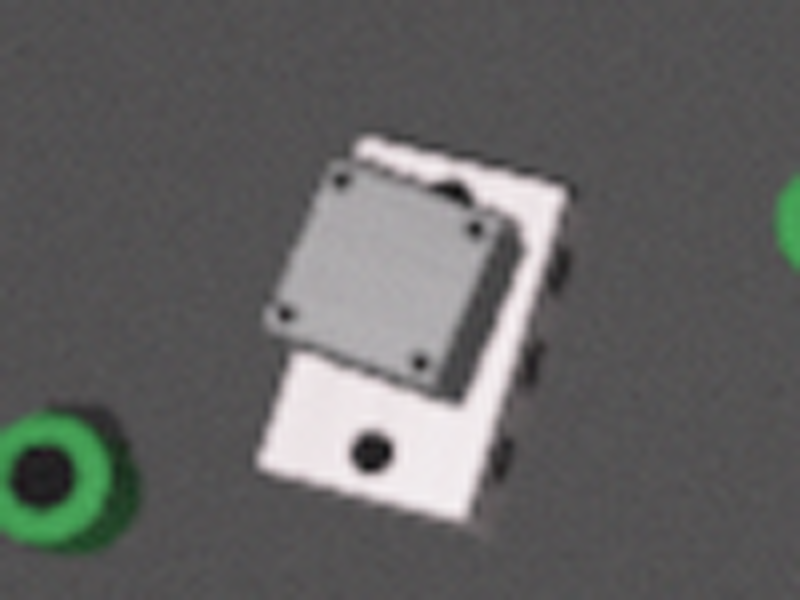

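```bash
python3 - <<'E'
from h import *
c=lambda p,ox,oy:[((a-3.5)/8+ox,(b-3.5)/8+oy) for a,b in p]
d=np.radians
t=("top",c([(343,158),(504,216),(438,390),(268,325)],108,176))
s=("scene",c([(380,160),(530,265),(452,378),(292,280)],347,211))
for o in([t],[s],[t,s]): print("hous",*fitrect(o,.046,.046,.072,[.506,.292,d(-19)]))
# holes squares: centre
for n,p,o in(("top",[(341,180),(475,229),(419,362),(284,314)],(108,176)),("scene",[(391,180),(518,257),(442,351),(317,271)],(347,211))):
    w=toz(n,c(p,*o),.072); print(w.mean(0)); 
t=("top",c([(362,135),(568,186),(468,522),(260,465)],108,176))
s=("scene",c([(378,152),(565,250),(418,498),(225,385)],347,211))
for o in([t],[s],[t,s]): print("man",*fitrect(o,.09,.056,.036,[.501,.293,d(-17)]))
go(.507,.2915,.16,-20)
E
```

```text
hous [508.1 292.3 -21.4] [-0.6 -1.   0.5  1.4 -0.2  0.   0.3 -0.4]
hous [509.7 291.4 -20.8] [-0.5 -0.2  2.8 -2.5 -1.6  0.8 -0.7  1.8]
hous [508.9 291.8 -21.1] [-1.3 -0.7 -0.5  1.8 -1.   0.7 -0.3  0.2  0.4 -0.8  3.4 -3.  -0.9  0.5
  0.2  1.4]
[0.50839253 0.29440981 0.072     ]
[0.50776195 0.29195809 0.072     ]
man [501.2 294.  -15.6] [-0.4 -0.  -0.1  0.4 -0.1  0.2  0.6 -0.5]
man [500.3 293.3 -16.2] [ 1.   0.5  0.7 -1.6 -0.3 -0.4 -1.4  1.5]
man [500.8 293.6 -15.9] [-0.   0.6  0.6  0.9  0.4  0.3  0.9 -0.3  0.5  0.4  0.5 -1.7 -0.7 -1.
 -2.   0.9]
t 23.97 pos [ 0.5756 -0.2706  0.1961] psi 13.82 tilt 0.16 open 0.0927 F [-1.   0.3 -0.4] q6 -2.33
twist 0.59
shift after twist [0.2566 0.5048 0.037 ] | /12 [0.0214 0.0421 0.0031] | n>= 13.0
```

```bash
python3 -m creep '[[0,0,0,0.101,0],[0,0,0,0.101,0],[0,0,0,0.101,0],[0,0,0,0.101,0],[0,0,0,0.101,0],[0,0,0,0.102,0]]'
python3 -c "
from h import *
go(.5083,.2928,.16,-21)"
```

```text
t: 24.47
tool_pos: [0.576, -0.2708, 0.1969]
orientation: [-0.579, -3.086, -0.001]
force: [-0.2, -0.8, -0.6]
opening: 0.0928
t 24.47 pos [ 0.576  -0.2708  0.1969] psi -21.24 tilt 0.09 open 0.0928 F [-0.2 -0.8 -0.6] q6 -1.72
twist -0.004
shift after twist [0.2651 0.5019 0.0374] | /12 [0.0221 0.0418 0.0031] | n>= 13.0
```

```bash
python3 -m creep '[[0.0165,0.0314,0,0,0],[0.0165,0.0314,0,0,0],[0.0165,0.0314,0,0,0],[0.0165,0.0314,0,0,0],[0.0165,0.0314,0,0,0],[0.0165,0.0314,0,0,0],[0.0165,0.0314,0,0,0],[0.0165,0.0314,0,0,0],[0.0165,0.0314,0,0,0],[0.0165,0.0314,0,0,0],[0.0165,0.0314,0,0,0],[0.0165,0.0314,0,0,0]]'
python3 -m creep '[[0.0165,0.0314,0.01,0,0],[0.0165,0.0314,0.01,0,0],[0.0165,0.0314,0.01,0,0],[0.0165,0.0314,0.01,0,0],[0,0,0,0,0],[0,0,0,0,0],[0,0,0,0,0],[0,0,0,0,0]]'
python3 -c "
from h import *
go(.5083,.2928,.061,-21)"
```

```text
t: 25.47
tool_pos: [0.5254, 0.1533, 0.1972]
orientation: [-0.571, -3.088, 0.001]
force: [1.0, -0.7, -0.1]
opening: 0.0929
t: 26.13
tool_pos: [0.5099, 0.2916, 0.158]
orientation: [0.573, 3.089, -0.001]
force: [-0.4, -0.4, -1.0]
opening: 0.093
t 26.13 pos [0.5099 0.2916 0.158 ] psi -21.01 tilt 0.02 open 0.093 F [-0.4 -0.4 -1. ] q6 -0.77
twist -0.0
shift after twist [0.0019 0.0006 0.097 ] | /12 [0.0002 0.     0.0081] | n>= 3.0
```

```bash
python3 -m creep '[[0.001,0.0005,0.02,0,30],[0.0005,0,0.025,0,30],[0,0,0.02,0,30],[0,0,0.015,0,30],[0,0,0.01,0,30],[0,0,0.006,0,30],[0,0,0,0,30],[0,0,0,0,30]]' 25
python3 -c "
from h import *
go(.5083,.2928,.061,-21)"
```

```text
t: 26.8
tool_pos: [0.509, 0.2933, 0.0627]
orientation: [0.572, 3.088, 0.001]
force: [-0.7, 0.4, -0.3]
opening: 0.0818
t 26.8 pos [0.509  0.2933 0.0627] psi -21.0 tilt 0.05 open 0.0818 F [-0.7  0.4 -0.3] q6 -0.77
twist -0.0
shift after twist [ 0.0004 -0.0007  0.0017] | /12 [ 0.     -0.0001  0.0001] | n>= 1.0
```

```bash
python3 -m creep '[[0,0,0,0,255],[0,0,0,0,255],[0,0,0,0,255],[0,0,0,0,255],[0,0,0,0,255],[0,0,0,0,255],[0,0,0,0,255],[0,0,0,0,255],[0,0,0,0,255],[0,0,0,0,255],[0,0,0,0,255],[0,0,0,0,255]]' 30
python3 -m creep '[[0,0,0,0,255],[0,0,-0.004,0,255],[0,0,-0.008,0,255],[0,0,-0.015,0,255],[0,0,-0.02,0,255],[0,0,-0.02,0,255],[0,0,-0.02,0,255],[0,0,0,0,255],[0,0,0,0,255],[0,0,0,0,255]]' 30
python3 -c "
from h import *
go(.4573,.0881,.15,7.5)
cv2.imwrite('pics/l2.png',read_camera('scene')[150:350,250:520,::-1].repeat(3,0).repeat(3,1)[:600,:800])"
```

```text
t: 27.8
tool_pos: [0.5084, 0.2938, 0.0622]
orientation: [0.571, 3.089, 0.001]
force: [-0.8, 1.4, 2.2]
opening: 0.046
t: 28.63
tool_pos: [0.5076, 0.2932, 0.1475]
orientation: [-0.571, -3.088, 0.002]
force: [-0.6, 0.4, -4.3]
opening: 0.0458
t 28.63 pos [0.5076 0.2932 0.1475] psi -20.97 tilt 0.1 open 0.0458 F [-0.6  0.4 -4.3] q6 -0.77
twist -0.497
shift after twist [ 0.0767 -0.1967 -0.0022] | /12 [ 0.0064 -0.0164 -0.0002] | n>= 5.0
```

View pics/l2.png

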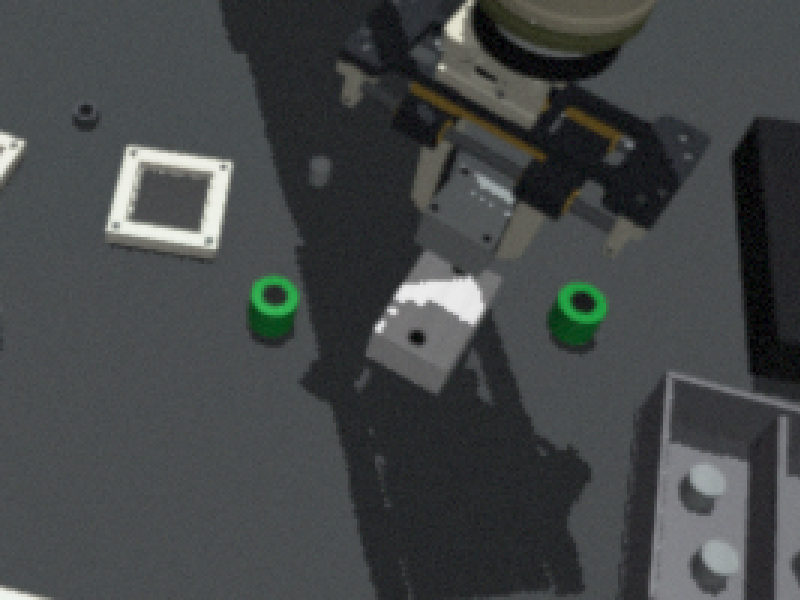

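The housing is held, at crop (475,205), and the oblong block stands undisturbed. Moving to the square pocket.

```bash
python3 -m creep '[[0,0,0,-0.083,255],[0,0,0,-0.083,255],[0,0,0,-0.083,255],[0,0,0,-0.083,255],[0,0,0,-0.083,255],[0,0,0,-0.082,255],[0.0077,-0.0197,0,0,255],[0.0077,-0.0197,0,0,255],[0.0077,-0.0197,0,0,255],[0.0077,-0.0197,0,0,255],[0.0077,-0.0197,0,0,255],[0.0077,-0.0197,0,0,255]]'
python3 -m creep '[[0.0077,-0.0197,0,0,255],[0.0077,-0.0197,0,0,255],[0.0077,-0.0197,0,0,255],[0.0077,-0.0197,0,0,255],[0,0,0.015,0,255],[0,0,0.02,0,255],[0,0,0.02,0,255],[0,0,0.02,0,255],[0,0,0.01,0,255],[0,0,0,0,255],[0,0,0,0,255]]'
python3 - <<'E'
from h import *
go(.4573,.0881,.033,7.5)
for n in("top","scene"):
    im=read_camera(n)[:,:,::-1]
    p=proj(n,[.457,.088,.03])[0].astype(int); x0,y0=max(p[0]-75,0),max(p[1]-55,0)
    print(n,x0,y0);cv2.imwrite(f"pics/h1{n}.png",cv2.resize(im[y0:y0+110,x0:x0+150],None,fx=5,fy=5,interpolation=cv2.INTER_CUBIC))
E
```

```text
t: 29.68
tool_pos: [0.4764, 0.1691, 0.1468]
orientation: [0.206, -3.132, 0.001]
force: [0.1, 0.0, -4.5]
opening: 0.0455
t: 30.6
tool_pos: [0.4567, 0.0881, 0.063]
orientation: [0.206, -3.132, 0.0]
force: [0.6, -0.5, -3.5]
opening: 0.0462
t 30.6 pos [0.4567 0.0881 0.063 ] psi 7.52 tilt 0.16 open 0.0462 F [ 0.6 -0.5 -3.5] q6 -1.62
twist 0.0
shift after twist [-0.0007 -0.0001  0.03  ] | /12 [-0.0001 -0.      0.0025] | n>= 1.0
top 185 180
scene 232 155
```

View pics/h1scene.png

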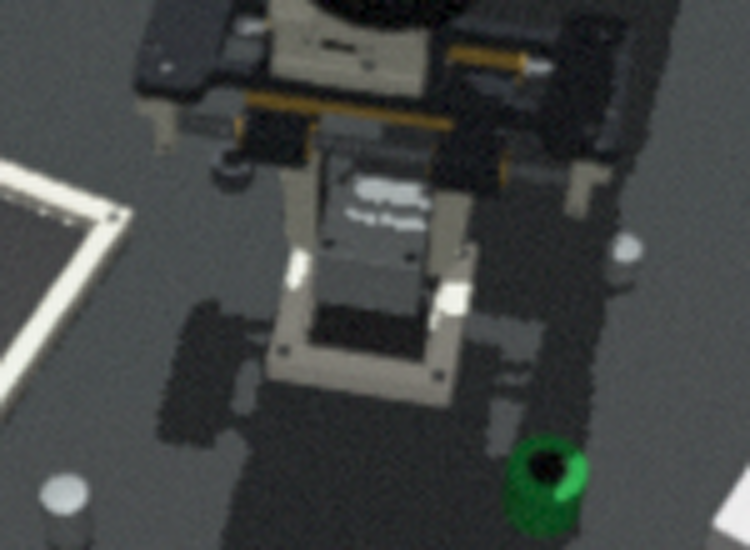

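The housing, crop (370,250), is centred left to right over the pocket. Lowering it.

```bash
python3 -m creep '[[-0.0005,0,0.008,0,255],[0,0,0.008,0,255],[0,0,0.006,0,255],[0,0,0.004,0,255],[0,0,0.003,0,255],[0,0,0,0,255],[0,0,0,0,255]]'; python3 -m creep '[[0,0,0.001,0,255],[0,0,0,0,255],[0,0,0,0,255]]'; python3 -m creep '[[0,0,0.0008,0,255],[0,0,0,0,255],[0,0,0,0,255]]'
```

```text
t: 31.28
tool_pos: [0.4581, 0.0883, 0.0347]
orientation: [0.206, -3.134, -0.0]
force: [0.9, 0.0, -2.5]
opening: 0.0459
t: 31.53
tool_pos: [0.4585, 0.0883, 0.0342]
orientation: [-0.206, 3.134, -0.0]
force: [0.4, 0.8, -3.4]
opening: 0.046
t: 31.78
tool_pos: [0.4583, 0.0883, 0.0332]
orientation: [-0.206, 3.135, -0.0]
force: [0.1, 0.5, -3.9]
opening: 0.0461
```

```bash
python3 -m creep '[[0,0,0.001,0,255],[0,0,0,0,255],[0,0,0,0,255]]'; python3 -m creep '[[0,0,0.0008,0,255],[0,0,0,0,255],[0,0,0,0,255]]'
```

```text
t: 32.03
tool_pos: [0.4583, 0.0883, 0.0321]
orientation: [-0.206, 3.135, -0.0]
force: [0.4, -0.2, -4.5]
opening: 0.0461
t: 32.28
tool_pos: [0.4583, 0.0883, 0.0321]
orientation: [0.206, -3.135, 0.0]
force: [-4.7, -0.8, 7.1]
opening: 0.0457
```

Floor contact (force +7 N). Release, and head for the manifold.

```bash
python3 -m creep '[[0,0,0,0,90],[0,0,0,0,90],[0,0,0,0,90],[0,0,0,0,90],[0,0,0,0,90],[0,0,-0.01,0,40],[0,0,-0.02,0,0],[0,0,-0.03,0,0],[0,0,-0.03,0,0],[0,0,-0.02,0,0],[0,0,0,0,0],[0,0,0,0,0]]'
python3 -c "
from h import *
go(.5009,.2937,.12,-15.9)"
```

```text
t: 33.28
tool_pos: [0.4596, 0.0884, 0.1435]
orientation: [-0.206, 3.131, 0.0]
force: [-0.7, 0.6, -1.3]
opening: 0.0925
t 33.28 pos [0.4596 0.0884 0.1435] psi 7.52 tilt 0.23 open 0.0925 F [-0.7  0.6 -1.3] q6 -1.62
twist 0.409
shift after twist [0.0166 0.2088 0.0237] | /12 [0.0014 0.0174 0.002 ] | n>= 6.0
```

```bash
python3 -m creep '[[0,0,0,0.102,0],[0,0,0,0.102,0],[0,0,0,0.102,0],[0,0,0,0.103,0],[0.002,0.0261,0,0,0],[0.002,0.0261,0,0,0],[0.002,0.0261,0,0,0],[0.002,0.0261,0,0,0],[0.002,0.0261,0,0,0],[0.002,0.0261,0,0,0],[0.002,0.0261,0,0,0],[0.002,0.0261,0,0,0]]'
python3 -m creep '[[0,0,0.01,0,0],[0,0,0,0,0],[0,0,0,0,0]]'
python3 - <<'E'
from h import *
go(.5009,.2937,.026,-15.9)
for n,c in(("scene",[.457,.088,.03]),("scene",[.5,.29,.03])):
    im=read_camera(n)[:,:,::-1]
    p=proj(n,c)[0].astype(int); x0,y0=max(p[0]-75,0),max(p[1]-55,0)
    print(n,x0,y0);cv2.imwrite(f"pics/m1{int(c[0]>.47)}.png",cv2.resize(im[y0:y0+110,x0:x0+150],None,fx=5,fy=5,interpolation=cv2.INTER_CUBIC))
E
```

```text
t: 34.28
tool_pos: [0.4991, 0.2943, 0.1395]
orientation: [-0.434, -3.109, 0.003]
force: [0.3, -0.2, 0.6]
opening: 0.0931
t: 34.53
tool_pos: [0.4985, 0.2923, 0.129]
orientation: [-0.434, -3.108, 0.005]
force: [0.5, 0.0, 0.0]
opening: 0.0928
t 34.53 pos [0.4985 0.2923 0.129 ] psi -15.89 tilt 0.27 open 0.0928 F [0.5 0.  0. ] q6 -0.85
twist 0.0
shift after twist [-0.0023  0.0024  0.103 ] | /12 [-0.0002  0.0002  0.0086] | n>= 3.0
scene 232 155
scene 319 196
```

View pics/m10.png

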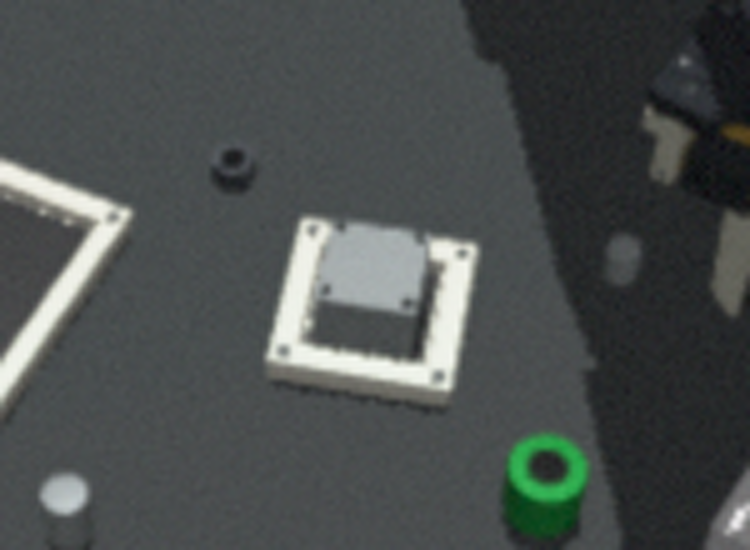

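View pics/m11.png

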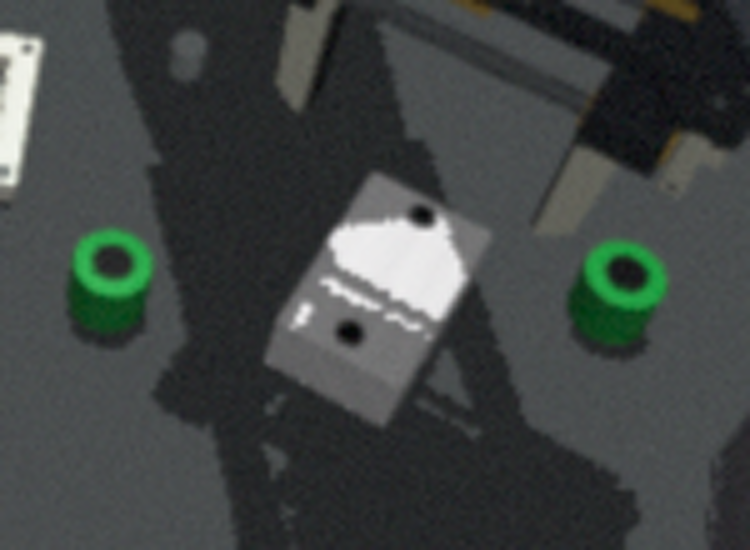

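The housing sits flat in the square pocket. The manifold is standing where it was. Going down for it.

```bash
python3 -m creep '[[-0.001,0.001,0.025,0,0],[0,0,0.02,0,0],[0,0,0.02,0,0],[0,0,0.015,0,0],[0,0,0.01,0,0],[0,0,0.006,0,0],[0,0,0,0,0],[0,0,0,0,0]]' 30
python3 -c "
from h import *
go(.5009,.2937,.026,-15.9)"
```

```text
t: 35.3
tool_pos: [0.5017, 0.2939, 0.036]
orientation: [0.436, 3.111, 0.0]
force: [0.4, 0.3, 0.5]
opening: 0.093
t 35.3 pos [0.5017 0.2939 0.036 ] psi -15.94 tilt 0.03 open 0.093 F [0.4 0.3 0.5] q6 -0.85
twist -0.001
shift after twist [ 0.0007 -0.0005  0.01  ] | /12 [ 0.0001 -0.      0.0008] | n>= 1.0
```

```bash
python3 -m creep '[[0,0,0.006,0,0],[0,0,0.003,0,255],[0,0,0,0,255],[0,0,0,0,255],[0,0,0,0,255],[0,0,0,0,255],[0,0,0,0,255],[0,0,0,0,255],[0,0,0,0,255],[0,0,0,0,255],[0,0,0,0,255],[0,0,0,0,255]]' 35
python3 -m creep '[[0,0,0,0,255],[0,0,0,0,255],[0,0,-0.004,0,255],[0,0,-0.008,0,255],[0,0,-0.015,0,255],[0,0,-0.02,0,255],[0,0,-0.02,0,255],[0,0,-0.02,0,255],[0,0,0,0,255],[0,0,0,0,255],[0,0,0,0,255]]' 35
python3 -c "
from h import *
go(.4985,-.0878,.112,-7.6)
cv2.imwrite('pics/l3.png',read_camera('scene')[150:350,250:510,::-1].repeat(3,0).repeat(3,1))"
```

```text
t: 36.3
tool_pos: [0.5015, 0.2943, 0.0266]
orientation: [0.435, 3.111, 0.001]
force: [0.4, 0.5, 0.4]
opening: 0.0555
t: 37.22
tool_pos: [0.5006, 0.2937, 0.112]
orientation: [-0.435, -3.11, 0.002]
force: [-0.3, -1.3, -4.8]
opening: 0.0558
t 37.22 pos [0.5006 0.2937 0.112 ] psi -15.92 tilt 0.1 open 0.0558 F [-0.3 -1.3 -4.8] q6 -0.85
twist -0.145
shift after twist [-4.840e-02 -3.784e-01  3.000e-04] | /12 [-0.004  -0.0315  0.    ] | n>= 10.0
```

View pics/l3.png

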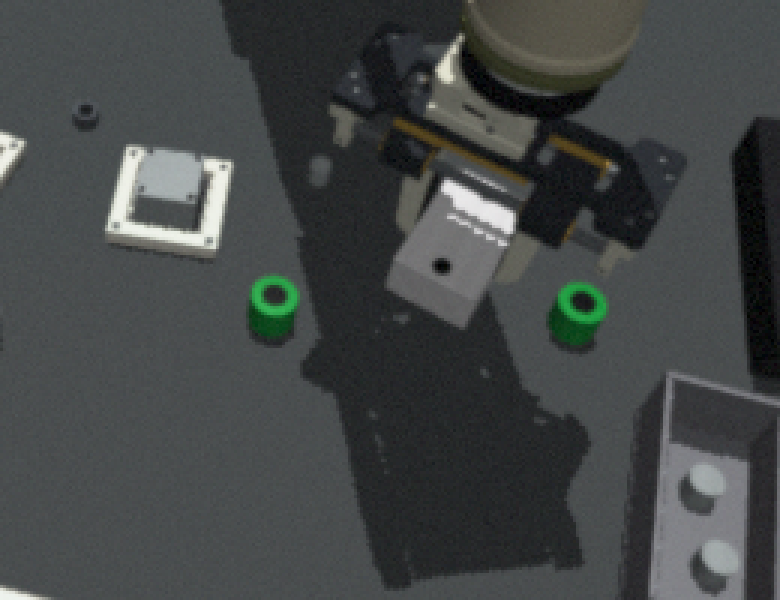

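```bash
python3 -m creep '[[0,0,-0.01,-0.073,255],[0,0,0,-0.072,255],[-0.002,-0.015,0,0,255],[-0.0031,-0.0242,0,0,255],[-0.0031,-0.0242,0,0,255],[-0.0031,-0.0242,0,0,255],[-0.0031,-0.0242,0,0,255],[-0.0031,-0.0242,0,0,255],[-0.0031,-0.0242,0,0,255],[-0.0031,-0.0242,0,0,255],[-0.0031,-0.0242,0,0,255],[-0.0031,-0.0242,0,0,255]]'
python3 -m creep '[[-0.0031,-0.0242,0,0,255],[-0.0031,-0.0242,0,0,255],[-0.0031,-0.0242,0,0,255],[-0.0031,-0.0242,0,0,255],[-0.0031,-0.0242,0,0,255],[-0.002,-0.015,0,0,255],[0,0,0.01,0,255],[0,0,0.02,0,255],[0,0,0.02,0,255],[0,0,0.01,0,255],[0,0,0,0,255],[0,0,0,0,255]]'
python3 - <<'E'
from h import *
go(.4985,-.0878,.033,-7.6)
n="scene"
im=read_camera(n)[:,:,::-1]
p=proj(n,[.498,-.088,.03])[0].astype(int); x0,y0=max(p[0]-75,0),max(p[1]-55,0)
print(n,x0,y0);cv2.imwrite(f"pics/o1.png",cv2.resize(im[y0:y0+110,x0:x0+150],None,fx=5,fy=5,interpolation=cv2.INTER_CUBIC))
E
```

```text
t: 38.27
tool_pos: [0.4986, 0.0577, 0.1215]
orientation: [-0.21, -3.132, 0.001]
force: [-0.3, -0.3, -4.0]
opening: 0.0556
t: 39.27
tool_pos: [0.4982, -0.0771, 0.0621]
orientation: [-0.208, -3.132, -0.001]
force: [0.8, 0.7, -4.3]
opening: 0.0559
t 39.27 pos [ 0.4982 -0.0771  0.0621] psi -7.61 tilt 0.18 open 0.0559 F [ 0.8  0.7 -4.3] q6 -1.69
twist -0.0
shift after twist [-0.0018 -0.0106  0.0291] | /12 [-0.0001 -0.0009  0.0024] | n>= 1.0
scene 152 149
```

View pics/o1.png

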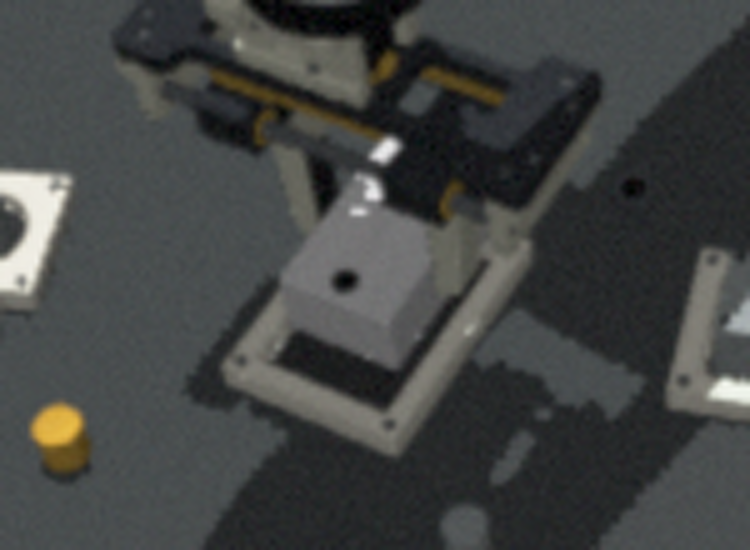

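```bash
python3 -m creep '[[-0.001,-0.005,0,0,255],[-0.0005,-0.005,0,0,255],[0,0,0,0,255],[0,0,0,0,255],[0,0,0.006,0,255],[0,0,0,0,255],[0,0,0,0,255]]'
python3 -c "
from h import *
go(.4985,-.0878,.033,-7.6)"
```

```text
t: 39.9
tool_pos: [0.4991, -0.0876, 0.0567]
orientation: [-0.208, -3.133, -0.0]
force: [-0.1, 0.9, -4.8]
opening: 0.0561
t 39.9 pos [ 0.4991 -0.0876  0.0567] psi -7.61 tilt 0.08 open 0.0561 F [-0.1  0.9 -4.8] q6 -1.71
twist -0.0
shift after twist [ 0.0005 -0.0003  0.0237] | /12 [ 0.    -0.     0.002] | n>= 1.0
```

```bash
python3 -m creep '[[0,0,0.008,0,255],[0,0,0.006,0,255],[0,0,0.005,0,255],[0,0,0.003,0,255],[0,0,0,0,255],[0,0,0,0,255]]'; python3 -m creep '[[0,0,0.001,0,255],[0,0,0,0,255],[0,0,0,0,255]]'; python3 -m creep '[[0,0,0.0008,0,255],[0,0,0,0,255],[0,0,0,0,255]]'
```

```text
t: 40.4
tool_pos: [0.4994, -0.0877, 0.0349]
orientation: [-0.208, -3.134, -0.0]
force: [0.6, -0.3, -4.5]
opening: 0.0554
t: 40.65
tool_pos: [0.4999, -0.0879, 0.0346]
orientation: [0.208, 3.134, -0.0]
force: [-0.4, -0.1, -4.4]
opening: 0.0557
t: 40.9
tool_pos: [0.4997, -0.0878, 0.0336]
orientation: [0.208, 3.135, 0.0]
force: [-0.3, 1.2, -4.9]
opening: 0.0561
```

```bash
python3 -m creep '[[0,0,0.001,0,255],[0,0,0,0,255],[0,0,0,0,255]]'; python3 -m creep '[[0,0,0.0008,0,255],[0,0,0,0,255],[0,0,0,0,255]]'
```

```text
t: 41.15
tool_pos: [0.4997, -0.0878, 0.0326]
orientation: [0.208, 3.135, -0.0]
force: [0.5, 0.6, -4.3]
opening: 0.0558
t: 41.4
tool_pos: [0.4998, -0.0878, 0.0326]
orientation: [-0.208, -3.135, 0.0]
force: [-4.0, 1.0, 6.5]
opening: 0.0556
```

Contact. Release, rise, and retreat to clear the view.

```bash
python3 -m creep '[[0,0,0,0,60],[0,0,0,0,60],[0,0,0,0,60],[0,0,0,0,60],[0,0,0,0,60],[0,0,-0.01,0,0],[0,0,-0.02,0,0],[0,0,-0.03,0,0],[0,0,-0.03,0,0],[0,0,-0.03,0,0],[0,0,-0.02,0,0],[0,0,0,0,0]]'
python3 -m creep '[[0,0.03,-0.01,0,0],[0,0.04,-0.01,0,0],[0,0.04,-0.01,0,0],[0,0.04,-0.01,0,0],[0,0.04,0,0,0],[0,0.04,0,0,0],[0,0.04,0,0,0],[0,0.04,0,0,0],[0,0.04,0,0,0],[0,0.03,0,0,0],[0,0,0,0,0],[0,0,0,0,0]]'
python3 - <<'E'
from h import *
go(.4,.3,.2)
for n in("top","scene"):
    im=read_camera(n)[:,:,::-1]
    y,x=((110,300),(120,80))[n=="scene"] if 0 else ((120,230) if n=="top" else (160,100))
    cv2.imwrite(f"pics/z{n}.png",cv2.resize(im[y:y+150,x:x+250],None,fx=3.2,fy=3.2,interpolation=cv2.INTER_CUBIC))
    for q,z in(("housing_mid",.024),("manifold_mid",.024),("bush_mid",.021),("gate_grip",.0605)):
        for r in tip_of(n,q)[:3]: print(n,q,round(r["confidence"],2),toz(n,r["pixel"],z).round(4))
E
```

```text
t: 42.4
tool_pos: [0.5027, -0.0886, 0.1784]
orientation: [0.208, 3.126, -0.003]
force: [0.4, 0.3, 0.0]
opening: 0.0931
t: 43.4
tool_pos: [0.5492, 0.2903, 0.2109]
orientation: [-0.204, -3.134, 0.001]
force: [-0.6, -0.1, 0.7]
opening: 0.093
t 43.4 pos [0.5492 0.2903 0.2109] psi -7.44 tilt 0.08 open 0.093 F [-0.6 -0.1  0.7] q6 -1.04
shift after twist [ 0.1492 -0.0097  0.0111] | /12 [ 0.0124 -0.0008  0.0009] | n>= 4.0
top housing_mid 0.64 [[0.4603 0.0897 0.024 ]]
top manifold_mid 0.77 [[ 0.4992 -0.0838  0.024 ]]
top bush_mid 0.61 [[ 0.5175 -0.2902  0.021 ]]
top bush_mid 0.61 [[0.5258 0.1855 0.021 ]]
top gate_grip 0.88 [[ 0.5797 -0.2703  0.0605]]
top gate_grip 0.31 [[0.4536 0.0824 0.0605]]
scene housing_mid 0.91 [[0.4594 0.0783 0.024 ]]
scene manifold_mid 0.72 [[ 0.4966 -0.0942  0.024 ]]
scene bush_mid 0.88 [[0.4767 0.3835 0.021 ]]
scene bush_mid 0.6 [[ 0.5208 -0.2929  0.021 ]]
scene bush_mid 0.57 [[ 0.4957 -0.0977  0.021 ]]
scene gate_grip 0.87 [[ 0.568  -0.2728  0.0605]]
```

View pics/zscene.png

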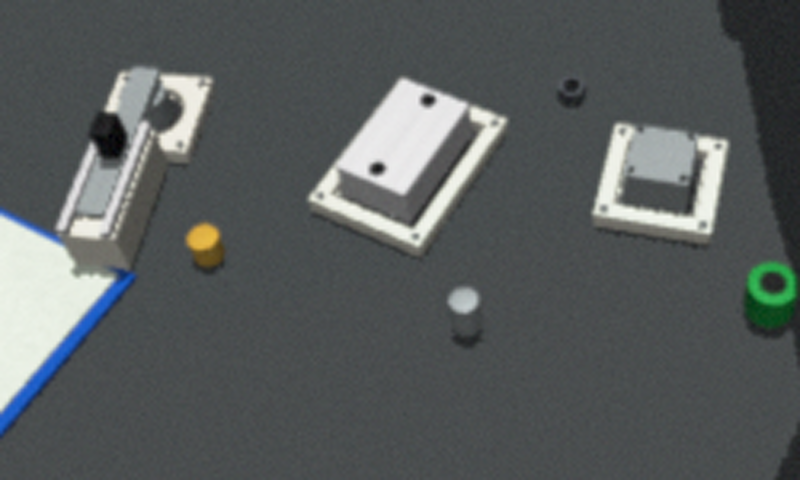

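View pics/ztop.png

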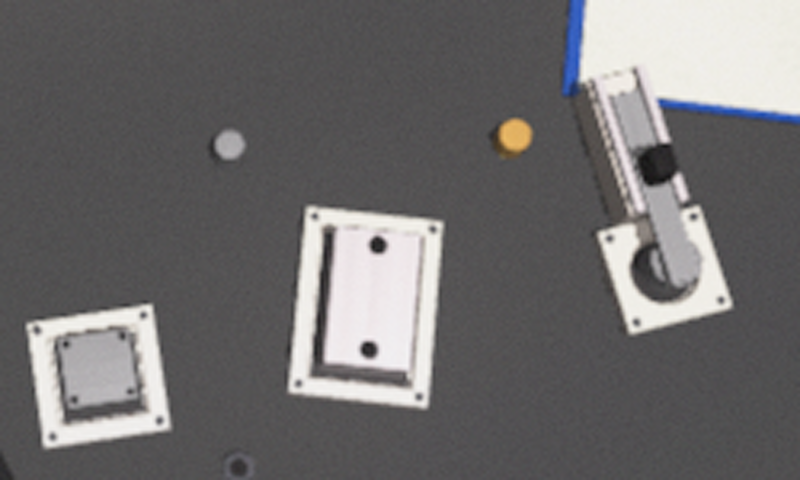

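Both views show all three parts inside their pockets, level, and the gate's tongue shut over the bush. Handing in.

```bash
python3 -c "
from plant import *
print(close_job(), read_state()['t'])"
```

```text
the job is handed in; nothing more can be done
the job is handed in; nothing more can be done
```

The job is done and handed in, at about 44 s of the 136 s allowed. No verdict was reported.

**What I did, in order:**
1. Slid the gate open to its stop.
2. Lifted the bush off the stack and seated it in the round pocket.
3. Slid the gate shut to its stop.
4. Seated the square block in the square pocket.
5. Seated the oblong block in the oblong pocket.

**Last checks:**
- **Seating:** Each part met the floor at about the expected height, with the wrist force turning up to 5–7 N before I released it. In the final pictures from both cameras, the two blocks stand level in their pockets. The bush showed upright before the gate closed, and is now partly hidden under the tongue.
- **Gate:** It travelled 50.2 mm from the open stop to the shut stop, against a nominal 50 mm. The force rose at both stops.
- **Robot:** The arm was clear of everything, with the gripper open.

**What disagreed:**
- **Final network points:** These were up to about 10 mm off the expected positions, on the square block and the gate grip in the scene camera. They disagreed with the pictures, the contact heights and the arm's own readings, so I trusted the latter.
- **Green look-alikes:** The bush detector also reported green bushes. I left those untouched.
- **Oblong approach:** My first approach over the oblong pocket was 11 mm short. I corrected it before lowering the block.

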